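# Clear the packing bench: hang the ear defenders, stack the cartons

### The job

Clear the packing bench: hang both pairs of ear defenders on the rail, each with its headband over the bar and one cup hanging on either side, and stack all the cartons in a single column centred squarely on the dark mat of the grey board, lengthways along it, lying flat and with every big carton below the small ones. Some cartons may be missing, and a small one may lie on a big one at the start. Leave the bottle and the roll of tape as they are.

Things in the scene. Friction and masses are not known exactly. Their poses are not given: they have to be found in the camera images.
- rail_bar (a point): middle of the hanging rail's bar (on the bar's axis, 170 mm above the bench): a round aluminium bar 16 mm in diameter, 340 mm between two posts, fixed to the bench. Its y axis runs along the bar, z up. The posts (18 mm thick, with 26 mm balls at the bar's ends) stand at y = -170 and +170 mm; their feet are 110 mm by 40 mm
- board_mat (a point): centre of the top of the grey stacking board (200 mm along x, 110 mm along y, 12 mm thick, fixed to the bench; this point lies on its top face, 12 mm above the bench). A thin dark mat, 136 mm (x) by 68 mm (y), inlaid flush, marks where the column stands
- muffs_a_crown (a point): first ear defenders: centre of the padded crown at the top of the rigid arch, a straight block 50 mm (x, cup to cup) by 36 mm (y) by 20 mm (z), to be pinched across its 36 mm. The crown's underside lies 10 mm below this point, the cups' lower ends 160 mm below it. z points from the cups to the crown
- muffs_b_crown (a point): second ear defenders: centre of the padded crown at the top of the rigid arch, a straight block 50 mm (x, cup to cup) by 36 mm (y) by 20 mm (z), to be pinched across its 36 mm. The crown's underside lies 10 mm below this point, the cups' lower ends 160 mm below it. z points from the cups to the crown
- muffs_a: first pair of grey ear defenders with a black headband arch, 156 mm from cup to cup (x), 60 mm wide (y), 170 mm tall, about 0.22 kg, standing on its two cups at the start. Cups 75 mm tall with a 78 mm gap between them. Origin midway between the cups' lower ends; axes as for its crown point
- muffs_b: second pair of grey ear defenders with a black headband arch, 156 mm from cup to cup (x), 60 mm wide (y), 170 mm tall, about 0.22 kg, standing on its two cups at the start. Cups 75 mm tall with a 78 mm gap between them. Origin midway between the cups' lower ends; axes as for its crown point
- rail: the whole hanging rail; origin on the bench under the bar's middle
- big_a_mid (a point): closed big carton, white with orange panels, 130 mm long (x), 62 mm wide (y), 44 mm high (z), about 0.16 kg, lying flat on the bench. This point: its centre, half-way up. Always present; small_c, if present, lies on top of it at the start
- big_a: the same big carton; origin at the centre of its underside
- big_b_mid (a point): closed big carton, white with orange panels, 130 mm long (x), 62 mm wide (y), 44 mm high (z), about 0.16 kg, lying flat on the bench. This point: its centre, half-way up. May be absent
- big_b: the same big carton; origin at the centre of its underside
- small_a_mid (a point): closed small carton, white with orange panels, 108 mm long (x), 46 mm wide (y), 46 mm high (z), square in section, about 0.11 kg, lying flat. This point: its centre. May be absent
- small_a: the same small carton; origin at the centre of its underside
- small_b_mid (a point): closed small carton, white with orange panels, 108 mm long (x), 46 mm wide (y), 46 mm high (z), square in section, about 0.11 kg, lying flat. This point: its centre. May be absent
- small_b: the same small carton; origin at the centre of its underside
- small_c_mid (a point): closed small carton, white with orange panels, 108 mm long (x), 46 mm wide (y), 46 mm high (z), square in section, about 0.11 kg, lying flat. This point: its centre. May be absent; if present it starts on top of big_a, 44 mm above the bench
- small_c: the same small carton; origin at the centre of its underside
- sanitiser: clear bottle, 64 mm across, 170 mm tall, standing at the right near the robot: leave it; origin under its middle
- tape: roll of clear tape lying flat, 110 mm across, 48 mm high: leave it; origin under its middle

How it is judged:
At the end, for the whole second after the job is handed in: Both ear defenders hang by the crown on the bar (crown within 30 mm of it sideways, leaning under 20 degrees); every carton lies within 12 mm of the mat's centre and 8 degrees of its length, in one column, small ones above big ones; all released and at rest (x of muffs_a_crown in the frame of rail_bar between -0.03 and 0.03 m and y of muffs_a_crown in the frame of rail_bar between -0.15 and 0.15 m and z of muffs_a_crown in the frame of rail_bar between 0.005 and 0.026 m and angle between each of muffs_a_crown, muffs_b_crown's own z axis and vertical below 0.35 rad and contact force between each of muffs_a, muffs_b and rail above 0.3 N and linear speed of each of muffs_a, muffs_b below 0.03 m/s and x of muffs_b_crown in the frame of rail_bar between -0.03 and 0.03 m and y of muffs_b_crown in the frame of rail_bar between -0.15 and 0.15 m and z of muffs_b_crown in the frame of rail_bar between 0.005 and 0.026 m and horizontal distance between each of big_a_mid, big_b_mid, small_a_mid, small_b_mid, small_c_mid and board_mat below 0.012 m and angle between the x axis of each of big_a_mid, big_b_mid, small_a_mid, small_b_mid, small_c_mid and the x axis of board_mat, either way round below 0.15 rad and linear speed of each of big_a, big_b, small_a, small_b, small_c below 0.02 m/s and angle between each of big_a_mid, big_b_mid's own z axis and vertical below 0.1 rad and z of each of small_a_mid, small_b_mid, small_c_mid in the frame of big_a_mid above 0.03 m and z of each of small_a_mid, small_b_mid, small_c_mid in the frame of big_b_mid above 0.03 m); the robot touches nothing.
It fails at once if the bottle is moved or tipped (distance of sanitiser from where it was at the start of the episode above 0.04 m or angle between sanitiser's own z axis and vertical above 0.5 rad).
It fails at once if the roll of tape is moved (distance of tape from where it was at the start of the episode above 0.04 m).
Of big_b, small_a, small_b, small_c only 2 to 4 are there at a start; the rules pass over those that are not, and their reading is None.
At some moment in a run one of small_a, small_b, big_b may be knocked a few centimetres aside while the robot is not near it.
It also fails if it takes over 210 s, if anything falls off the work surface, if the arm or the gripper's body presses on something with over 40 N, if the wrist force passes 120 N, or if a joint passes its speed limit or range.

### The arm

A 6-joint arm with a two-finger parallel gripper is mounted at the origin on the work surface. World frame = base frame: x ahead of the robot, y to its left, z up, the work surface at z = 0. Lengths are in m, angles in rad, forces in N, time in s.
With the tool pointing down it reaches from about 0.325 to 0.9 m from the base axis. Payload 6.1 kg.
Tool frame: the origin (TCP) lies where the fingers leave the gripper's body, on its centre line; the fingertips stand 73 mm ahead of it and the grasp point (between the pads) lies 54 mm ahead of it (arm.tcp_to_grasp is the distance from the TCP to the grasp point, in m); z points along the fingers, y is the line along which they close (so a half turn about z gives the same grasp; the last joint's range is limited). The gripper opens to 85 mm and grips with 20 to 120 N. Pads are 22 mm wide; open, the fingers measure 114 mm over their backs; the gripper's body (76 mm by 85 mm) begins 54 mm behind the grasp point. The pads swing forward as they close: fully open they stand 13 mm farther back than shut.
Start: joints at [1.175, 0.22, 1.526, -0, 1.395, -0.126], TCP at [0.167, 0.602, 0.304] pointing down, gripper open.
Joint ranges: [-2.98, 2.98], [-0.91, 2.08], [0.09, 2.57], [-1.24, 4.39], [0.2, 2.65], [-2.68, 2.68]. Speed limits (rad/s): [2.57, 2.57, 3.01, 3.14, 3.14, 3.14].

### API

Orientations are given as a unit quaternion [x, y, z, w].
In Python, from bench import arm gives the robot as it stands.
- The arm moves only by the tool step_arm, never from a script. Its argument "motion" is a list of rows, each a list of 4 numbers: the shift along the tool's x, y, z in cm, then the turn about the tool's z in rad. A call has exactly 8 rows; each row shifts and turns the commanded pose from where the row before left it, along the tool's axes as they then stand; what a row does not reach is not made up. A row lasts 1/12 s, in which the tool goes at most 41.7 mm and 7.16 degrees, less where a joint would pass 70% of its speed; a pose out of reach is approached as far as the arm can. A call is refused whole if a number of a shift passes 4.17 or a number of a turn 0.125, either way. A call with a gripper value outside its range is refused whole. "grip" is the opening in per cent of the stroke, from 0 (shut) to 100 (fully open), set as the call begins (left out, the last holds). The fingers move at their own pace and stop on an object; "newtons" is the grip in N (left out, the last holds). Time passes only in rows, so rows that do not move let the fingers close, or fill a call up. It gives the time, the measured TCP pose, the force, the opening and the grip force at its end, in the units of the state.
- arm.sense(): the state, without advancing time (a new reading comes with each control period).
- arm.get_image(name): name is "scene" or "top" or "wrist"; returns the picture (400x640x3 uint8, red, green, blue); there is no depth.
- arm.calibration(name): a dict with "vfov" (degrees; the focal length in pixels is half the picture's height over the tangent of half this angle, whatever the lens; pixels are square), "cx", "cy" (the principal point, pixels), "world_from_camera" (4x4, takes a point from camera to world coordinates); the wrist camera has in their place "T_tool_cam" (4x4, takes a point from camera to tool coordinates, whose origin is the TCP and whose axes are the flange's). Camera axes: x right, y down, z forward; pixel columns grow to the right and rows downward; lengths in m; the calibration is good to about 2 mm. A picture is of the moment at which its call begins: read the wrist's pose just before it. calibration takes no time and is no camera call.
- arm.sign_off(): hands the job in; it is judged then, once.
The state is a dict: "time": time; "joint_pos": joint angles; "qd": joint speeds; "joint_torque": joint torques, N m; "ee_pos": TCP position; "orientation": TCP orientation; "contact_force": force on the tool from outside, world axes, zero at the start; "wrist_torque": the same for the moment, N m; "opening": opening from 0.0 (shut) to 1.0 (fully open); "grip_force": force on a finger pad.
Only numpy, scipy, OpenCV 4.12 (cv2) and the standard library are available. Lean on these libraries where they do the work, as an engineer would, in place of code of your own. Each camera call takes 0.05 s, during which the arm holds its last target. There are 200 camera calls.

## Working session

There is one attempt and no reset: what is moved stays moved. The work goes in short steps, Python scripts to look and compute and a tool call to move; the robot and the scene stay as the last step left them, time stands still between calls to the robot, and variables do not carry over. Pictures are saved under pics/ and viewed, at most 14 in all, crops included, and the job is handed in when it is done.

Besides the shell and the picture viewer there is one more tool, called after "Call:" by a JSON object that holds its "fn" and its "kwargs", one argument or row to a line. step_arm: Moves the arm, as the interface text tells. Its arguments: {"type":"object","properties":{"motion":{"type":"array"},"grip":{"type":"number"},"newtons":{"type":"number"}},"required":["motion"]}

```bash
mkdir -p pics; ls
python3 - <<'E'
from bench import arm
import cv2,numpy as np
s=arm.sense();print(s)
for n in("scene","top","wrist"):
    im=arm.get_image(n);cv2.imwrite(f"pics/{n}0.png",im[:,:,::-1])
    c=arm.calibration(n);print(n,{k:(np.round(v,4).tolist() if not np.isscalar(v) else v) for k,v in c.items()})
print(arm.tcp_to_grasp)
E
```

```text
pics
{'time': 0.0, 'joint_pos': array([ 1.17489525e+00,  2.21226465e-01,  1.52759840e+00, -6.98297458e-06,
        1.39472941e+00, -1.26125129e-01]), 'qd': array([-5.29623223e-04,  9.00436528e-06, -1.15773447e-03, -1.07933774e-03,
        1.05169107e-03,  2.58327426e-04]), 'joint_torque': array([-7.83972228e-04, -4.96882832e+01, -3.89408970e+01, -1.13458718e-04,
        1.05868230e-02, -1.98782993e-05]), 'ee_pos': array([0.16641117, 0.601954  , 0.30280564]), 'orientation': array([ 1.34478632e-01,  9.90916008e-01, -9.48475326e-04, -2.49786651e-04]), 'contact_force': array([-0.62786886,  0.00733895, -0.11653686]), 'wrist_torque': array([ 0.00439974, -0.01646689,  0.00256669]), 'grip_force': 0.0, 'opening': 0.9924092288729102}
scene {'vfov': 51.591273180557685, 'cx': 320.34821206144574, 'cy': 198.62935533998913, 'world_from_camera': [[-0.0212, 0.7628, -0.6463, 1.2158], [0.9997, 0.0255, -0.0027, -0.0084], [0.0144, -0.6462, -0.763, 1.0038], [0.0, 0.0, 0.0, 1.0]]}
top {'vfov': 57.55116247183606, 'cx': 327.91874775187983, 'cy': 200.99806376495124, 'world_from_camera': [[0.0197, -0.9936, 0.111, 0.3332], [-0.9998, -0.019, 0.0075, -0.0244], [-0.0054, -0.1111, -0.9938, 1.1164], [0.0, 0.0, 0.0, 1.0]]}
wrist {'vfov': 70.42668871387951, 'cx': 322.2168763559624, 'cy': 196.23589920577456, 'T_tool_cam': [[0.0002, -0.9455, -0.3258, 0.0845], [1.0, 0.0006, -0.0012, 0.0012], [0.0013, -0.3258, 0.9454, -0.0705], [0.0, 0.0, 0.0, 1.0]]}
0.0539
```

View pics/top0.png

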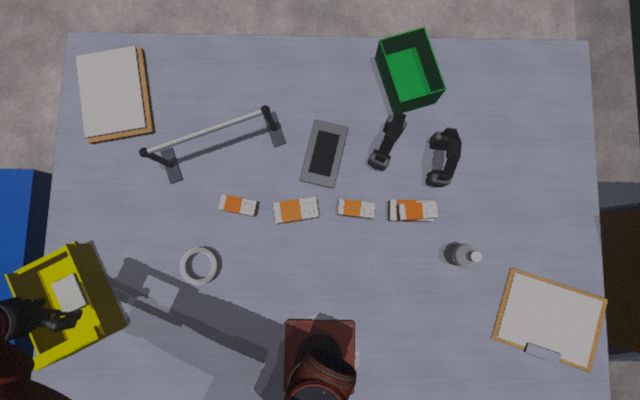

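View pics/scene0.png

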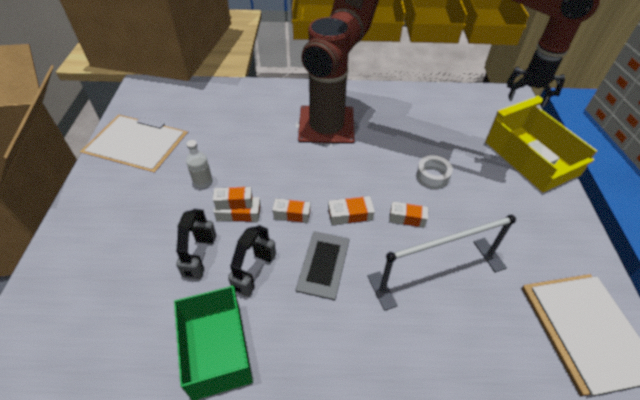

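The top view shows all five cartons: a small one at (238,205), a big one at (296,210), a small one at (356,208), and a big one with a small one on top at (413,211). The muffs are at about (388,142) and (445,157), the mat at (323,153), and the bar runs from (145,153) to (266,111). The bottle is at (462,254) and the tape at (199,266).

```bash
cat > h.py <<'E'
import numpy as np, cv2
from bench import arm
from scipy.optimize import minimize
from scipy.spatial.transform import Rotation as R
def cam(n,s=None):
    c=arm.calibration(n); f=200/np.tan(np.radians(c["vfov"]/2))
    if n=="wrist":
        s=s or arm.sense(); T=np.eye(4);T[:3,:3]=R.from_quat(s["orientation"]).as_matrix();T[:3,3]=s["ee_pos"];W=T@np.array(c["T_tool_cam"])
    else: W=np.array(c["world_from_camera"])
    return f,c["cx"],c["cy"],W
def proj(C,P):
    f,cx,cy,W=C; p=(np.atleast_2d(P)-W[:3,3])@W[:3,:3]
    return np.c_[f*p[:,0]/p[:,2]+cx,f*p[:,1]/p[:,2]+cy]
def unproj(C,uv,z):
    f,cx,cy,W=C; uv=np.atleast_2d(uv)
    d=np.c_[(uv[:,0]-cx)/f,(uv[:,1]-cy)/f,np.ones(len(uv))]@W[:3,:3].T
    return W[:3,3]+d*((z-W[2,3])/d[:,2])[:,None]
def look(n,tag=None):
    s=arm.sense(); im=arm.get_image(n)
    if tag: cv2.imwrite(f"pics/{tag}.png",im[:,:,::-1])
    return im,cam(n,s)
def boxpts(x,y,a,L,Wd,z0,z1):
    c,s=np.cos(a),np.sin(a)
    return np.array([[x+c*i*L/2-s*j*Wd/2,y+s*i*L/2+c*j*Wd/2,z] for z in(z0,z1) for i,j in((-1,-1),(1,-1),(1,1),(-1,1))])
def cmask(im):
    h=cv2.cvtColor(im,cv2.COLOR_RGB2HSV).astype(int)
    o=(h[...,0]<22)&(h[...,1]>120)&(h[...,2]>90)
    w=(h[...,1]<28)&(h[...,2]>165)
    return (o|w).astype(np.uint8)
def blob(m,uv):
    m=cv2.morphologyEx(m,cv2.MORPH_CLOSE,np.ones((5,5)))
    n,l,st,ce=cv2.connectedComponentsWithStats(m)
    k=min((k for k in range(1,n) if st[k,4]>80),key=lambda k:np.hypot(*(ce[k]-uv)))
    return (l==k).astype(np.uint8)
def fit(m,C,g,boxes,ang=True,sc=4):
    # boxes: list of (L,W,z0,z1): silhouette fit of x,y,yaw
    M=cv2.resize(m,None,fx=1,fy=1)
    def cost(p):
        x,y,a=p[0]/100,p[1]/100,p[2]/10
        S=np.zeros_like(M)
        for L,Wd,z0,z1 in boxes:
            h=cv2.convexHull((proj(C,boxpts(x,y,a,L,Wd,z0,z1))*16).astype(np.int32).reshape(-1,1,2))
            cv2.fillConvexPoly(S,h,1,cv2.LINE_8,4)
        return 1-(S&M).sum()/max(1,(S|M).sum())
    best=None
    for da in(-.15,0,.15):
        p0=np.array([g[0]*100,g[1]*100,(g[2]+da)*10])
        r=minimize(cost,p0,method="Nelder-Mead",options=dict(initial_simplex=p0+np.array([[0,0,0],[1.5,0,0],[0,1.5,0],[0,0,2.]]),xatol=.01,fatol=1e-4))
        if best is None or r.fun<best.fun: best=r
    return best.x[0]/100,best.x[1]/100,best.x[2]/10,best.fun
def plan(x,y,z,yaw=None):
    """yaw = world direction wanted for the tool's y axis (mod pi); z = TCP height"""
    s=arm.sense();M=R.from_quat(s["orientation"]).as_matrix();t=0
    if yaw is not None:
        cur=np.arctan2(M[1,1],M[0,1]); t=-((yaw-cur+np.pi/2)%np.pi-np.pi/2)  # tool z down
    M=M@R.from_euler("z",t).as_matrix()
    d=M.T@(np.array([x,y,z])-s["ee_pos"])*100
    print("turn %.3f rad (x8 %.4f) | then dx,dy,dz cm %s (x8 %s) | q6 %.2f->%.2f t=%.1f F=%s op=%.2f"%(t,t/8,np.round(d,2),np.round(d/8,3),s["joint_pos"][5],s["joint_pos"][5]+t,s["time"],np.round(s["contact_force"],1),s["opening"]))
E
python3 - <<'E'
from h import *
im=cv2.imread("pics/top0.png")[:,:,::-1].copy();C=cam("top")
m=cmask(im)
for nm,uv,b in(("s1",(238,205),[(.108,.046,0,.046)]),("b",(296,210),[(.13,.062,0,.044)]),("s2",(356,208),[(.108,.046,0,.046)]),("ba+sc",(413,211),[(.13,.062,0,.044)])):
    mb=blob(m,uv); g=unproj(C,uv,.03)[0]
    print(nm,mb.sum(),np.round(fit(mb,C,(g[0],g[1],1.57),b),3))
e=unproj(C,[(145,153),(266,111)],.17);print("bar",e.round(3),np.arctan2(*(e[1]-e[0])[[1,0]]),np.linalg.norm(e[1]-e[0]),e.mean(0))
hsv=cv2.cvtColor(im,cv2.COLOR_RGB2HSV)
for u,v in((323,153),(308,175),(290,250)):print(im[v,u],hsv[v,u])
g=cv2.resize(im[90:280,200:490,::-1],None,fx=2.7,fy=2.7,interpolation=cv2.INTER_CUBIC);cv2.imwrite("pics/crop0.png",g)
g=cv2.cvtColor(im,cv2.COLOR_RGB2GRAY);k=(g<60).astype(np.uint8)
mb=blob(k,(323,153));r=cv2.minAreaRect(np.argwhere(mb)[:,::-1].astype(np.float32));bp=unproj(C,cv2.boxPoints(r),.012)
print("mat",mb.sum(),bp.mean(0),[(np.linalg.norm(bp[i]-bp[i-1]).round(3),np.arctan2(*(bp[i]-bp[i-1])[[1,0]]).round(3)) for i in range(4)])
E
```

```text
s1 480 [0.437 0.256 1.336 0.279]
b 808 [0.426 0.077 1.681 0.212]
s2 485 [ 0.435 -0.101  1.596  0.248]
ba+sc 703 [ 0.431 -0.272  1.587  0.326]
bar [[0.558 0.472 0.17 ]
 [0.68  0.154 0.17 ]] -1.2061384575532794 0.34021176397151304 [0.61883594 0.3131557  0.17      ]
[42 40 41] [165  12  42]
[110 110 119] [120  19 119]
[131 132 147] [118  28 147]
mat 893 [ 6.06528344e-01 -2.72338598e-04  1.20000000e-02] [(np.float64(0.066), np.float64(1.341)), (np.float64(0.133), np.float64(-0.216)), (np.float64(0.067), np.float64(-1.804)), (np.float64(0.133), np.float64(2.919))]
```

View pics/crop0.png

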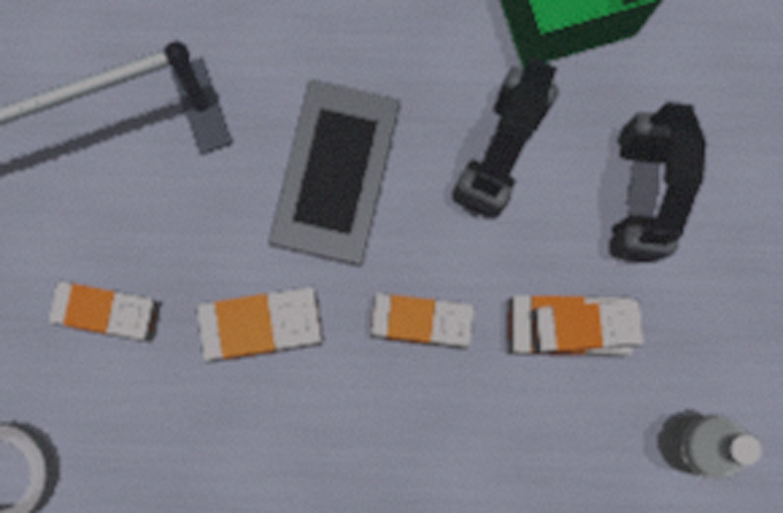

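The crop shows the mat cleanly, muffs A at crop (505,140), muffs B at crop (665,180), and a small carton lying skewed and offset on the right-hand big one. Next I'll fit muff silhouettes.

```bash
cat >> h.py <<'E'
def muffparts():
    P=[]
    for s in(-1,1):
        P.append([(s*a,b,z) for a in(39,78) for b in(-30,30) for z in(10,75)])
        P.append([(s*a,b,z) for a in(45,72) for b in(-22,22) for z in(0,10)])
        P.append([(s*25,b,z) for b in(-18,18) for z in(150,170)]+[(s*a,b,75) for a in(56,66) for b in(-12,12)])
    P.append([(a,b,z) for a in(-25,25) for b in(-18,18) for z in(150,170)])
    return [np.array(p)/1000 for p in P]
MP=muffparts()
def mfit(m,C,g,z=0):
    def cost(p):
        x,y,a=p[0]/100,p[1]/100,p[2]/10;c,s=np.cos(a),np.sin(a);S=np.zeros_like(m)
        for P in MP:
            Q=np.c_[x+c*P[:,0]-s*P[:,1],y+s*P[:,0]+c*P[:,1],P[:,2]+z]
            cv2.fillConvexPoly(S,cv2.convexHull((proj(C,Q)*16).astype(np.int32).reshape(-1,1,2)),1,cv2.LINE_8,4)
        return 1-(S&m).sum()/max(1,(S|m).sum())
    best=None
    for da in(-.3,0,.3):
        p0=np.array([g[0]*100,g[1]*100,(g[2]+da)*10])
        r=minimize(cost,p0,method="Nelder-Mead",options=dict(initial_simplex=p0+np.array([[0,0,0],[2,0,0],[0,2,0],[0,0,3.]])))
        if best is None or r.fun<best.fun:best=r
    return best.x[0]/100,best.x[1]/100,best.x[2]/10,best.fun
E
python3 - <<'E'
from h import *
for n in("top","scene"):
    im=cv2.imread(f"pics/{n}0.png")[:,:,::-1].copy();C=cam(n)
    k=(cv2.cvtColor(im,cv2.COLOR_RGB2GRAY)<82).astype(np.uint8)
    h=cv2.cvtColor(im,cv2.COLOR_RGB2HSV);k[(h[...,1]>100)&(h[...,2]>40)&(h[...,0]>40)&(h[...,0]<80)]=0
    for nm,uv in(("a",(388,142)),("b",(448,157))) if n=="top" else (("a",(252,258)),("b",(195,240))):
        mb=blob(k,uv);g=unproj(C,uv,.1)[0]
        print(n,nm,mb.sum(),np.round(mfit(mb,C,(g[0],g[1],-.3+0*1.3)),3))
plan(.6,-.2,.36,0)
E
```

```text
top a 3278 [ 0.636 -0.19  -0.449  0.719]
top b 1470 [ 0.588 -0.349 -0.128  0.223]
scene a 1559 [ 0.634 -0.191 -0.42   0.278]
scene b 1621 [ 0.59  -0.35  -0.133  0.245]
turn 1.301 rad (x8 0.1626) | then dx,dy,dz cm [-80.21  43.35  -5.61] (x8 [-10.026   5.419  -0.701]) | q6 -0.13->1.17 t=0.1 F=[0.  0.1 0.5] op=1.00
```

```bash
python3 -c "
from h import *
plan(.635,-.19,.38,1.14)"
```

```text
turn 0.161 rad (x8 0.0201) | then dx,dy,dz cm [-75.65 -52.41  -7.61] (x8 [-9.456 -6.552 -0.951]) | q6 -0.13->0.03 t=0.1 F=[0.  0.1 0.5] op=1.00
```

Call:
{"fn": "step_arm", "kwargs": {
  "motion": [
    [0,0,-0.95,0.02],
    [0,0,-0.95,0.02],
    [0,0,-0.95,0.02],
    [0,0,-0.95,0.02],
    [0,0,-0.95,0.02],
    [0,0,-0.95,0.02],
    [0,0,-0.95,0.02],
    [0,0,-0.95,0.02]
  ],
  "grip": 100
}}

```text
time: 0.82
ee_pos: [0.1666, 0.6024, 0.3811]
orientation: [0.214, 0.977, 0.0, 0.0]
contact_force: [0.8, -0.4, 1.0]
opening: 1.001
grip_force: 0.0
```

Call:
{"fn": "step_arm", "kwargs": {
  "motion": [
    [-3.15,-2.18,0,0],
    [-3.15,-2.18,0,0],
    [-3.15,-2.18,0,0],
    [-3.15,-2.18,0,0],
    [-3.15,-2.18,0,0],
    [-3.15,-2.18,0,0],
    [-3.15,-2.18,0,0],
    [-3.15,-2.18,0,0]
  ]
}}

```text
time: 1.48
ee_pos: [0.3235, 0.3372, 0.3807]
orientation: [0.214, 0.977, 0.0, 0.0]
contact_force: [0.8, -0.1, 0.9]
opening: 0.999
grip_force: 0.0
```

Call:
{"fn": "step_arm", "kwargs": {
  "motion": [
    [-3.15,-2.18,0,0],
    [-3.15,-2.18,0,0],
    [-3.15,-2.18,0,0],
    [-3.15,-2.18,0,0],
    [-3.15,-2.18,0,0],
    [-3.15,-2.18,0,0],
    [-3.15,-2.18,0,0],
    [-3.15,-2.18,0,0]
  ]
}}

```text
time: 2.15
ee_pos: [0.48, 0.0734, 0.3808]
orientation: [0.214, 0.977, 0.0, 0.001]
contact_force: [0.5, 1.4, 0.1]
opening: 1.002
grip_force: 0.0
```

Call:
{"fn": "step_arm", "kwargs": {
  "motion": [
    [-3.15,-2.18,0,0],
    [-3.15,-2.18,0,0],
    [-3.15,-2.18,0,0],
    [-3.15,-2.18,0,0],
    [-3.15,-2.18,0,0],
    [-3.15,-2.18,0,0],
    [-3.15,-2.18,0,0],
    [-3.15,-2.18,0,0]
  ]
}}

```text
time: 2.82
ee_pos: [0.6365, -0.1901, 0.3804]
orientation: [0.214, 0.977, 0.0, 0.0]
contact_force: [1.0, -0.1, -0.9]
opening: 0.999
grip_force: 0.0
```

```bash
cat > ov.py <<'E'
from h import *
def overlay(im,C,pts,name):
    g=im[:,:,::-1].copy()
    for col,P in pts:
        for u,v in proj(C,P): cv2.circle(g,(int(u),int(v)),3,col,-1)
    cv2.imwrite(f"pics/{name}.png",g)
def crown(x,y,a): return boxpts(x,y,a,.05,.036,.15,.17)
E
python3 -c "
from ov import *
plan(.635,-.19,.38,1.14)
im,C=look('wrist')
overlay(im,C,[((0,255,0),crown(.635,-.19,-.43)),((0,0,255),[[.6065,0,.012]])],'w1')"
```

```text
turn -0.000 rad (x8 -0.0000) | then dx,dy,dz cm [ 0.14 -0.06  0.04] (x8 [ 0.018 -0.007  0.005]) | q6 -1.55->-1.55 t=2.8 F=[ 1.  -0.1 -0.9] op=1.00
```

View pics/w1.png

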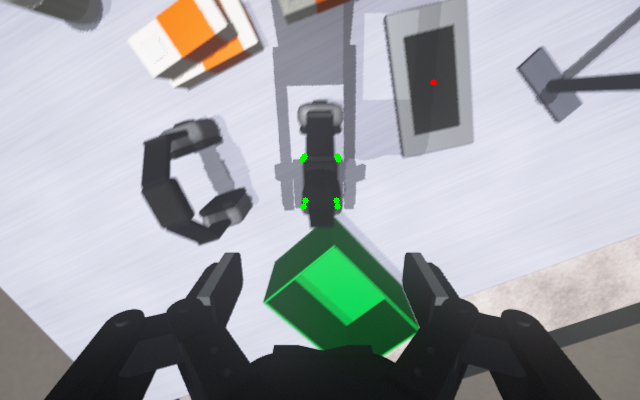

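The wrist view agrees: the crown of muffs A is about (321,181), on the predicted corners. I'll descend, grip and lift.

Call:
{"fn": "step_arm", "kwargs": {
  "motion": [
    [0.02,0,1.97,0],
    [0.02,0,1.97,0],
    [0.02,0,1.97,0],
    [0.02,0,1.97,0],
    [0.02,0,1.97,0],
    [0.02,0,1.97,0],
    [0.02,0,1.97,0],
    [0.02,0,1.97,0]
  ],
  "grip": 100,
  "newtons": 35
}}

```text
time: 3.53
ee_pos: [0.6344, -0.1876, 0.2218]
orientation: [0.214, 0.977, -0.0, 0.0]
contact_force: [0.7, -0.8, 0.4]
opening: 0.998
grip_force: 0.0
```

Call:
{"fn": "step_arm", "kwargs": {
  "motion": [
    [0,0,0,0],
    [0,0,0,0],
    [0,0,0,0],
    [0,0,0,0],
    [0,0,0,0],
    [0,0,0,0],
    [0,0,0,0],
    [0,0,0,0]
  ],
  "grip": 0,
  "newtons": 35
}}

```text
time: 4.2
ee_pos: [0.6354, -0.1883, 0.2248]
orientation: [0.213, 0.977, -0.001, 0.002]
contact_force: [-0.1, -1.3, 6.7]
opening: 0.413
grip_force: 36.7
```

Call:
{"fn": "step_arm", "kwargs": {
  "motion": [
    [0,0,-0.5,0],
    [0,0,-1,0],
    [0,0,-2,0],
    [0,0,-3.5,0],
    [0,0,-4,0],
    [0,0,-4,0],
    [0,0,-4,0],
    [0,0,-2.5,0]
  ]
}}

```text
time: 4.87
ee_pos: [0.6344, -0.1874, 0.4433]
orientation: [0.213, 0.977, -0.0, 0.003]
contact_force: [1.1, 0.9, -0.8]
opening: 0.413
grip_force: 35.8
```

Call:
{"fn": "step_arm", "kwargs": {
  "motion": [
    [0,0,0,-0.1],
    [0,0,0,-0.1],
    [0,0,0,-0.1],
    [0,0,0,-0.1],
    [0,0,0,-0.1],
    [0,0,0,-0.1],
    [0,0,0,-0.1],
    [0,0,0,-0.1]
  ]
}}

```text
time: 5.53
ee_pos: [0.6341, -0.1873, 0.4374]
orientation: [-0.187, 0.982, 0.0, -0.0]
contact_force: [1.1, 0.3, -1.4]
opening: 0.41
grip_force: 35.7
```

```bash
python3 -c "
from h import *
plan(.596,.374,.438,1.935)
im,C=look('scene','s1')"
```

```text
turn 0.011 rad (x8 0.0014) | then dx,dy,dz cm [-1.644e+01  5.380e+01 -2.000e-02] (x8 [-2.055e+00  6.725e+00 -2.000e-03]) | q6 -2.35->-2.34 t=5.5 F=[ 1.1  0.3 -1.4] op=0.41
```

View pics/s1.png

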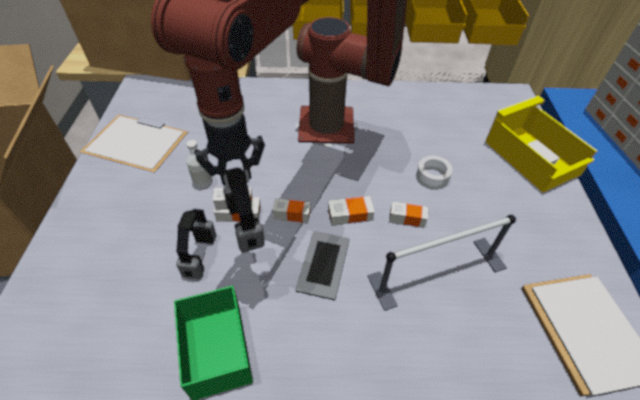

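Muffs A is held upright at about (240,205) in the scene view. I'll carry it to the bar.

Call:
{"fn": "step_arm", "kwargs": {
  "motion": [
    [-1.03,3.36,0,0],
    [-1.03,3.36,0,0],
    [-1.03,3.36,0,0],
    [-1.03,3.36,0,0],
    [-1.03,3.36,0,0],
    [-1.03,3.36,0,0],
    [-1.03,3.36,0,0],
    [-1.03,3.36,0,0]
  ]
}}

```text
time: 6.25
ee_pos: [0.6132, 0.0946, 0.4376]
orientation: [-0.183, 0.983, 0.0, -0.0]
contact_force: [0.9, 0.1, -2.6]
opening: 0.411
grip_force: 36.0
```

Call:
{"fn": "step_arm", "kwargs": {
  "motion": [
    [-1.03,3.36,0,0],
    [-1.03,3.36,0,0],
    [-1.03,3.36,0,0],
    [-1.03,3.36,0,0],
    [-1.03,3.36,0,0],
    [-1.03,3.36,0,0],
    [-1.03,3.36,0,0],
    [-1.03,3.36,0,0]
  ]
}}

```text
time: 6.92
ee_pos: [0.5927, 0.3749, 0.4375]
orientation: [-0.183, 0.983, -0.0, -0.0]
contact_force: [1.4, -0.0, -2.0]
opening: 0.417
grip_force: 36.0
```

```bash
python3 -c "
from ov import *
plan(.596,.374,.2525,1.935)
im,C=look('wrist')
e=np.array([.619,.313]);d=np.array([.3573,-.934])
overlay(im,C,[((0,255,0),[[*(e+d*t),.17] for t in np.linspace(-.17,.17,15)])],'w2')"
```

```text
turn 0.004 rad (x8 0.0005) | then dx,dy,dz cm [-0.28 -0.21 18.5 ] (x8 [-0.035 -0.026  2.312]) | q6 -1.49->-1.48 t=6.9 F=[ 1.4 -0.  -2. ] op=0.42
```

View pics/w2.png

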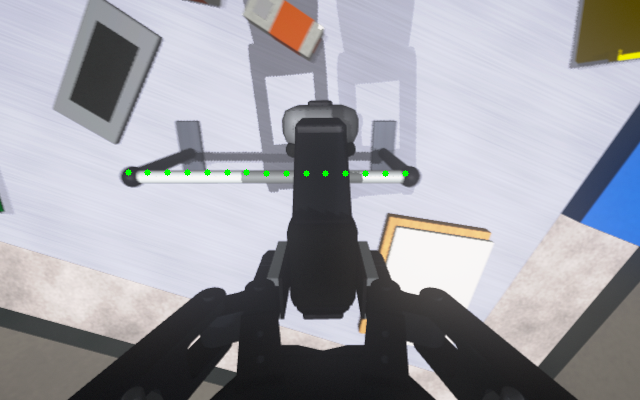

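In the wrist picture the bar lies at rows 176–177, from (133,176) to (411,176). That is about 4 mm beyond my estimate, so I'll correct for it and lower.

Call:
{"fn": "step_arm", "kwargs": {
  "motion": [
    [-0.09,0.04,1.9,0],
    [-0.09,0.04,1.9,0],
    [-0.09,0.04,1.9,0],
    [-0.09,0.04,1.9,0],
    [-0.09,0.04,1.9,0],
    [-0.09,0.04,1.9,0],
    [-0.09,0.04,1.9,0],
    [-0.09,0.04,1.9,0]
  ]
}}

```text
time: 7.63
ee_pos: [0.5988, 0.3786, 0.2845]
orientation: [-0.183, 0.983, -0.0, -0.0]
contact_force: [0.7, 1.0, -1.8]
opening: 0.412
grip_force: 36.4
```

Call:
{"fn": "step_arm", "kwargs": {
  "motion": [
    [0,0,0.6,0],
    [0,0,0.6,0],
    [0,0,0.6,0],
    [0,0,0.5,0],
    [0,0,0.3,0],
    [0,0,0.2,0],
    [0,0,0.2,0],
    [0,0,0,0]
  ]
}}

```text
time: 8.3
ee_pos: [0.5991, 0.3788, 0.2553]
orientation: [-0.184, 0.983, 0.0, 0.0]
contact_force: [0.8, -0.1, -1.6]
opening: 0.411
grip_force: 36.4
```

```bash
python3 -c "
from ov import *
plan(.597,.381,.2525,1.935)
im,C=look('scene')
cv2.imwrite('pics/s2.png',cv2.resize(im[180:330,340:560,::-1],None,fx=3,fy=3))"
```

```text
turn 0.006 rad (x8 0.0007) | then dx,dy,dz cm [0.11 0.28 0.28] (x8 [0.014 0.035 0.036]) | q6 -1.49->-1.48 t=8.3 F=[ 0.8 -0.1 -1.6] op=0.41
```

View pics/s2.png

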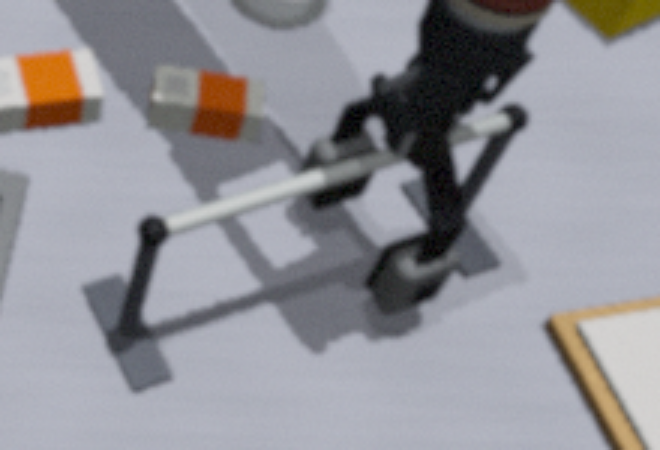

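Muffs A straddles the bar, with cups at crop (338,175) and (410,275). I'll lower the last few millimetres to contact.

Call:
{"fn": "step_arm", "kwargs": {
  "motion": [
    [0,0,0.1,0],
    [0,0,0.1,0],
    [0,0,0.1,0],
    [0,0,0,0],
    [0,0,0,0],
    [0,0,0,0],
    [0,0,0,0],
    [0,0,0,0]
  ]
}}

```text
time: 9.02
ee_pos: [0.5992, 0.3789, 0.2526]
orientation: [-0.184, 0.983, 0.0, 0.0]
contact_force: [0.9, -0.2, -0.4]
opening: 0.411
grip_force: 36.6
```

Call:
{"fn": "step_arm", "kwargs": {
  "motion": [
    [0,0,0.1,0],
    [0,0,0,0],
    [0,0,0,0],
    [0,0,0,0],
    [0,0,0,0],
    [0,0,0,0],
    [0,0,0,0],
    [0,0,0,0]
  ]
}}

```text
time: 9.68
ee_pos: [0.5992, 0.3789, 0.2525]
orientation: [-0.184, 0.983, 0.0, 0.0]
contact_force: [-2.3, -0.3, 6.3]
opening: 0.415
grip_force: 37.2
```

Call:
{"fn": "step_arm", "kwargs": {
  "motion": [
    [0,0,0,0],
    [0,0,0,0],
    [0,0,0,0],
    [0,0,0,0],
    [0,0,0,0],
    [0,0,0,0],
    [0,0,0,0],
    [0,0,0,0]
  ],
  "grip": 75
}}

```text
time: 10.35
ee_pos: [0.599, 0.3788, 0.2512]
orientation: [-0.184, 0.983, -0.0, -0.0]
contact_force: [-0.0, 0.9, 0.6]
opening: 0.75
grip_force: 0.0
```

Call:
{"fn": "step_arm", "kwargs": {
  "motion": [
    [0,0,-1,0],
    [0,0,-1.5,0],
    [0,0,-2,0],
    [0,0,-2,0],
    [0,0,-2,0],
    [0,0,-2,0],
    [0,0,-2,0],
    [0,0,-2,0]
  ]
}}

```text
time: 11.02
ee_pos: [0.599, 0.3788, 0.3997]
orientation: [-0.184, 0.983, 0.0, 0.001]
contact_force: [0.2, 0.7, 0.1]
opening: 0.753
grip_force: 0.0
```

```bash
python3 -c "
from ov import *
plan(.589,-.35,.40,1.44)
im,C=look('scene')
cv2.imwrite('pics/s3.png',cv2.resize(im[180:330,340:560,::-1],None,fx=3,fy=3))"
```

```text
turn 0.501 rad (x8 0.0626) | then dx,dy,dz cm [ -8.51 -72.39  -0.11] (x8 [-1.064 -9.049 -0.013]) | q6 -1.49->-0.99 t=11.0 F=[0.2 0.7 0.1] op=0.75
```

View pics/s3.png

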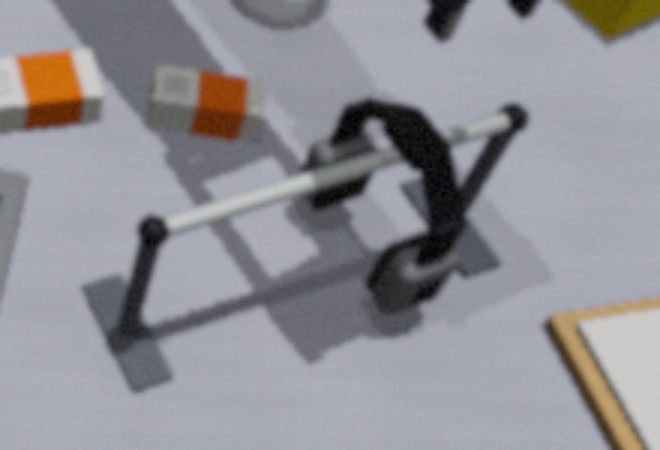

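Muffs A hangs freely, its crown at about crop (400,120). Next is muffs B.

Call:
{"fn": "step_arm", "kwargs": {
  "motion": [
    [0,0,0,0.0626],
    [0,0,0,0.0626],
    [0,0,0,0.0626],
    [0,0,0,0.0626],
    [0,0,0,0.0626],
    [0,0,0,0.0626],
    [0,0,0,0.0626],
    [0,0,0,0.0626]
  ],
  "grip": 100
}}

```text
time: 11.73
ee_pos: [0.5991, 0.3789, 0.3982]
orientation: [0.067, 0.998, 0.001, 0.001]
contact_force: [-0.0, 0.3, 0.0]
opening: 0.998
grip_force: 0.0
```

Call:
{"fn": "step_arm", "kwargs": {
  "motion": [
    [-0.36,-3.02,0,0],
    [-0.36,-3.02,0,0],
    [-0.36,-3.02,0,0],
    [-0.36,-3.02,0,0],
    [-0.36,-3.02,0,0],
    [-0.36,-3.02,0,0],
    [-0.36,-3.02,0,0],
    [-0.36,-3.02,0,0]
  ]
}}

```text
time: 12.4
ee_pos: [0.596, 0.1342, 0.3982]
orientation: [0.065, 0.998, 0.0, 0.001]
contact_force: [-0.2, -0.3, 0.3]
opening: 1.001
grip_force: 0.0
```

Call:
{"fn": "step_arm", "kwargs": {
  "motion": [
    [-0.36,-3.02,0,0],
    [-0.36,-3.02,0,0],
    [-0.36,-3.02,0,0],
    [-0.36,-3.02,0,0],
    [-0.36,-3.02,0,0],
    [-0.36,-3.02,0,0],
    [-0.36,-3.02,0,0],
    [-0.36,-3.02,0,0]
  ]
}}

```text
time: 13.07
ee_pos: [0.5931, -0.1093, 0.3983]
orientation: [0.065, 0.998, -0.0, 0.001]
contact_force: [0.7, 0.1, -0.7]
opening: 0.999
grip_force: 0.0
```

Call:
{"fn": "step_arm", "kwargs": {
  "motion": [
    [-0.36,-3.02,0,0],
    [-0.36,-3.02,0,0],
    [-0.36,-3.02,0,0],
    [-0.36,-3.02,0,0],
    [-0.36,-3.02,0,0],
    [-0.36,-3.02,0,0],
    [-0.36,-3.02,0,0],
    [-0.36,-3.02,0,0]
  ]
}}

```text
time: 13.73
ee_pos: [0.5902, -0.3526, 0.3983]
orientation: [0.065, 0.998, -0.001, 0.001]
contact_force: [0.5, -0.3, 0.2]
opening: 0.996
grip_force: 0.0
```

```bash
python3 -c "
from ov import *
plan(.589,-.35,.223,1.44)
im,C=look('wrist')
overlay(im,C,[((0,255,0),crown(.589,-.35,-.13))],'w3')"
```

```text
turn 0.000 rad (x8 0.0000) | then dx,dy,dz cm [ 0.18  0.26 17.53] (x8 [0.023 0.033 2.191]) | q6 -2.09->-2.09 t=13.7 F=[ 0.5 -0.3  0.2] op=1.00
```

View pics/w3.png

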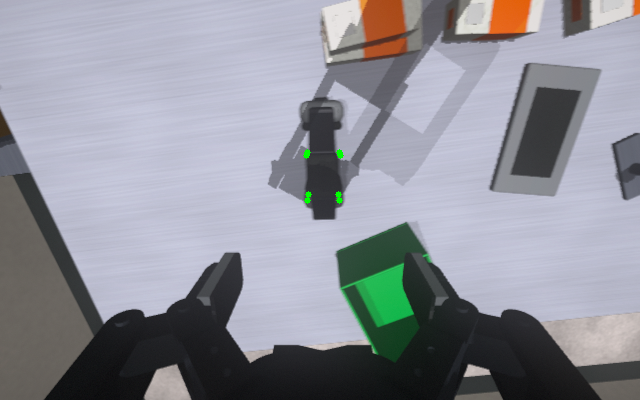

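The crown of muffs B is at about (324,178), matching the prediction. I'll grip and lift.

Call:
{"fn": "step_arm", "kwargs": {
  "motion": [
    [0.02,0.03,2.19,0],
    [0.02,0.03,2.19,0],
    [0.02,0.03,2.19,0],
    [0.02,0.03,2.19,0],
    [0.02,0.03,2.19,0],
    [0.02,0.03,2.19,0],
    [0.02,0.03,2.19,0],
    [0.02,0.03,2.19,0]
  ]
}}

```text
time: 14.45
ee_pos: [0.5895, -0.3486, 0.2219]
orientation: [0.065, 0.998, -0.001, 0.001]
contact_force: [-0.2, -0.0, -0.0]
opening: 1.001
grip_force: 0.0
```

Call:
{"fn": "step_arm", "kwargs": {
  "motion": [
    [0,0,0,0],
    [0,0,0,0],
    [0,0,0,0],
    [0,0,0,0],
    [0,0,0,0],
    [0,0,0,0],
    [0,0,0,0],
    [0,0,0,0]
  ],
  "grip": 0,
  "newtons": 35
}}

```text
time: 15.12
ee_pos: [0.5901, -0.3495, 0.2243]
orientation: [0.065, 0.998, -0.002, 0.002]
contact_force: [-0.1, -1.6, 6.6]
opening: 0.415
grip_force: 37.0
```

Call:
{"fn": "step_arm", "kwargs": {
  "motion": [
    [0,0,-0.5,0],
    [0,0,-1,0],
    [0,0,-2,0],
    [0,0,-3.5,0],
    [0,0,-4,0],
    [0,0,-4,0],
    [0,0,-4,0],
    [0,0,-3,0]
  ]
}}

```text
time: 15.78
ee_pos: [0.5889, -0.3482, 0.446]
orientation: [0.065, 0.998, -0.001, 0.001]
contact_force: [1.4, 0.3, -1.6]
opening: 0.418
grip_force: 35.8
```

Call:
{"fn": "step_arm", "kwargs": {
  "motion": [
    [0.5,3.5,0,0],
    [0.5,3.5,0,0],
    [0.5,3.5,0,0],
    [0.5,3.5,0,0],
    [0.5,3.5,0,0],
    [0.5,3.5,0,0],
    [0.5,3.5,0,0],
    [0.5,3.5,0,0]
  ]
}}

```text
time: 16.45
ee_pos: [0.5851, -0.0638, 0.4415]
orientation: [0.065, 0.998, 0.0, -0.0]
contact_force: [0.9, -0.2, -2.0]
opening: 0.415
grip_force: 35.9
```

Call:
{"fn": "step_arm", "kwargs": {
  "motion": [
    [0,0,0,-0.062],
    [0,0,0,-0.062],
    [0,0,0,-0.062],
    [0,0,0,-0.062],
    [0,0,0,-0.062],
    [0,0,0,-0.062],
    [0,0,0,-0.062],
    [0,0,0,-0.062]
  ]
}}

```text
time: 17.12
ee_pos: [0.5855, -0.0654, 0.4414]
orientation: [-0.183, 0.983, 0.0, -0.0]
contact_force: [0.8, 0.4, -2.7]
opening: 0.415
grip_force: 35.5
```

```bash
python3 -c "
from ov import *
plan(.644,.259,.2522,1.935)"
```

```text
turn 0.004 rad (x8 0.0005) | then dx,dy,dz cm [-17.04  28.22  18.92] (x8 [-2.13   3.528  2.365]) | q6 -2.18->-2.18 t=17.1 F=[ 0.8  0.4 -2.7] op=0.42
```

Call:
{"fn": "step_arm", "kwargs": {
  "motion": [
    [-2.1,3.5,0,0],
    [-2.1,3.5,0,0],
    [-2.1,3.5,0,0],
    [-2.1,3.5,0,0],
    [-2.1,3.5,0,0],
    [-2.1,3.5,0,0],
    [-2.1,3.5,0,0],
    [-2.1,3.5,0,0]
  ]
}}

```text
time: 17.78
ee_pos: [0.6423, 0.258, 0.4415]
orientation: [-0.182, 0.983, 0.0, -0.0]
contact_force: [1.4, -0.4, -1.2]
opening: 0.413
grip_force: 36.0
```

Call:
{"fn": "step_arm", "kwargs": {
  "motion": [
    [-0.2,0.2,0,0],
    [0,0,1.2,0],
    [0,0,1.9,0],
    [0,0,1.9,0],
    [0,0,1.9,0],
    [0,0,1.9,0],
    [0,0,1.9,0],
    [0,0,1.9,0]
  ]
}}

```text
time: 18.45
ee_pos: [0.6434, 0.2566, 0.3135]
orientation: [-0.181, 0.983, -0.0, -0.001]
contact_force: [0.3, 0.2, -2.6]
opening: 0.411
grip_force: 35.8
```

```bash
python3 -c "
from ov import *
plan(.644,.259,.2522,1.935)"
```

```text
turn -0.000 rad (x8 -0.0000) | then dx,dy,dz cm [-0.15  0.2   6.13] (x8 [-0.018  0.025  0.767]) | q6 -1.67->-1.67 t=18.4 F=[ 0.3  0.2 -2.6] op=0.41
```

Call:
{"fn": "step_arm", "kwargs": {
  "motion": [
    [-0.05,0,1.2,0],
    [-0.05,0,1.2,0],
    [-0.05,0,1.2,0],
    [0,0,1,0],
    [0,0,0.7,0],
    [0,0,0.3,0],
    [0,0,0.2,0],
    [0,0,0,0]
  ]
}}

```text
time: 19.12
ee_pos: [0.6454, 0.2591, 0.2572]
orientation: [-0.182, 0.983, 0.0, 0.0]
contact_force: [0.1, 0.0, -2.7]
opening: 0.412
grip_force: 35.8
```

Call:
{"fn": "step_arm", "kwargs": {
  "motion": [
    [0,0,0.1,0],
    [0,0,0.1,0],
    [0,0,0.1,0],
    [0,0,0.1,0],
    [0,0,0,0],
    [0,0,0,0],
    [0,0,0,0],
    [0,0,0,0]
  ]
}}

```text
time: 19.78
ee_pos: [0.6453, 0.259, 0.2532]
orientation: [-0.182, 0.983, 0.0, 0.0]
contact_force: [-0.4, -0.1, -1.6]
opening: 0.413
grip_force: 35.8
```

Call:
{"fn": "step_arm", "kwargs": {
  "motion": [
    [0,0,0.1,0],
    [0,0,0.05,0],
    [0,0,0,0],
    [0,0,0,0],
    [0,0,0,0],
    [0,0,0,0],
    [0,0,0,0],
    [0,0,0,0]
  ]
}}

```text
time: 20.45
ee_pos: [0.6454, 0.2591, 0.2521]
orientation: [-0.182, 0.983, 0.0, 0.0]
contact_force: [-1.7, -1.4, 3.0]
opening: 0.412
grip_force: 36.4
```

Call:
{"fn": "step_arm", "kwargs": {
  "motion": [
    [0,0,0,0],
    [0,0,0,0],
    [0,0,0,0],
    [0,0,0,0],
    [0,0,0,0],
    [0,0,0,0],
    [0,0,0,0],
    [0,0,0,0]
  ],
  "grip": 75
}}

```text
time: 21.12
ee_pos: [0.6453, 0.259, 0.2516]
orientation: [-0.182, 0.983, -0.0, -0.0]
contact_force: [0.1, -0.9, -0.6]
opening: 0.746
grip_force: 0.0
```

Call:
{"fn": "step_arm", "kwargs": {
  "motion": [
    [0,0,-1,0],
    [0,0,-1.5,0],
    [0,0,-2,0],
    [0,0,-2,0],
    [0,0,-2,0],
    [0,0,-2,0],
    [0,0,-2,0],
    [0,0,-1,0]
  ]
}}

```text
time: 21.78
ee_pos: [0.6458, 0.2592, 0.3911]
orientation: [-0.182, 0.983, 0.0, 0.003]
contact_force: [0.6, 0.1, -0.0]
opening: 0.751
grip_force: 0.0
```

```bash
python3 - <<'E'
s=open('h.py').read()
s=s.replace('''    M=M@R.from''','''        q=s["joint_pos"]; dq=np.arctan2(y,x)-q[0]
        t=min((t+k*np.pi for k in(-1,0,1)),key=lambda t:abs(q[5]+t+dq)+.3*abs(t)+100*(abs(q[5]+t)>2.6)); print("q6 end %.2f"%(q[5]+t+dq))
    M=M@R.from''')
open('h.py','w').write(s)
E
python3 - <<'E'
from ov import *
plan(.426,.077,.35,.11)
im,C=look('scene')
cv2.imwrite('pics/s4.png',cv2.resize(im[180:330,160:560,::-1],None,fx=2,fy=2))
E
```

```text
q6 end 0.07
turn 1.826 rad (x8 0.2283) | then dx,dy,dz cm [-15.7  -23.87   3.98] (x8 [-1.963 -2.984  0.497]) | q6 -1.67->0.16 t=21.8 F=[ 0.6  0.1 -0. ] op=0.75
```

View pics/s4.png

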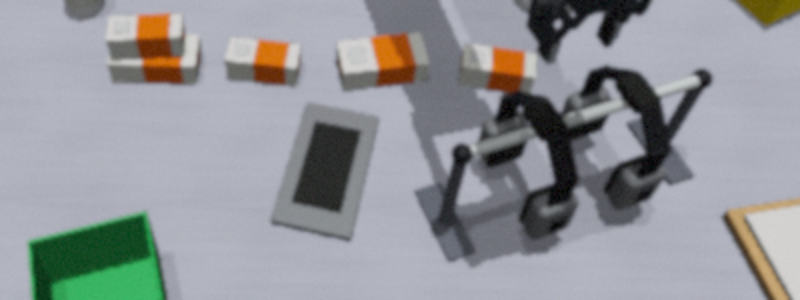

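Both pairs hang at crop (545,110) and (625,80). The cartons come next, starting with the big one at crop (380,60).

Call:
{"fn": "step_arm", "kwargs": {
  "motion": [
    [0,0,0,0.114],
    [0,0,0,0.114],
    [0,0,0,0.114],
    [0,0,0,0.114],
    [0,0,0,0.114],
    [0,0,0,0.114],
    [0,0,0,0.114],
    [0,0,0,0.114]
  ],
  "grip": 100
}}

```text
time: 22.5
ee_pos: [0.645, 0.2589, 0.3855]
orientation: [0.273, 0.962, -0.0, -0.001]
contact_force: [-1.2, 0.1, 0.3]
opening: 1.003
grip_force: 0.0
```

Call:
{"fn": "step_arm", "kwargs": {
  "motion": [
    [0,0,0,0.114],
    [0,0,0,0.114],
    [0,0,0,0.114],
    [0,0,0,0.114],
    [0,0,0,0.114],
    [0,0,0,0.114],
    [0,0,0,0.114],
    [0,0,0,0.114]
  ]
}}

```text
time: 23.17
ee_pos: [0.645, 0.259, 0.3855]
orientation: [0.668, 0.744, -0.001, -0.0]
contact_force: [0.9, 0.4, 0.1]
opening: 0.998
grip_force: 0.0
```

Call:
{"fn": "step_arm", "kwargs": {
  "motion": [
    [-1.96,-2.98,0.5,0],
    [-1.96,-2.98,0.5,0],
    [-1.96,-2.98,0.5,0],
    [-1.96,-2.98,0.5,0],
    [-1.96,-2.98,0.5,0],
    [-1.96,-2.98,0.5,0],
    [-1.96,-2.98,0.5,0],
    [-1.96,-2.98,0.5,0]
  ]
}}

```text
time: 23.83
ee_pos: [0.4241, 0.0758, 0.3454]
orientation: [0.666, 0.746, -0.0, -0.0]
contact_force: [-0.2, -1.3, 0.6]
opening: 1.003
grip_force: 0.0
```

Run:
```python
from ov import *
plan(.426,.077,.35,.11)
im,C=look('wrist')
m=cmask(im);g=im[:,:,::-1].copy()
uv=proj(C,[[.426,.077,.03]])[0];print(uv)
mb=blob(m,uv);p=fit(mb,C,(.426,.077,1.68),[(.13,.062,0,.044)]);print(np.round(p,4))
cv2.drawContours(g,cv2.findContours(mb,cv2.RETR_EXTERNAL,cv2.CHAIN_APPROX_NONE)[0],-1,(0,0,255),1)
overlay(g[:,:,::-1],C,[((0,255,0),boxpts(*p[:3],.13,.062,0,.044))],'w4')
```

```text
q6 end 0.07
turn 0.003 rad (x8 0.0003) | then dx,dy,dz cm [ 0.1   0.2  -0.46] (x8 [ 0.013  0.025 -0.058]) | q6 -0.12->-0.12 t=23.8 F=[-0.2 -1.3  0.6] op=1.00
[324.02577502 162.65780292]
[0.1858 0.2081 0.1171 0.9409]
```

View pics/w4.png

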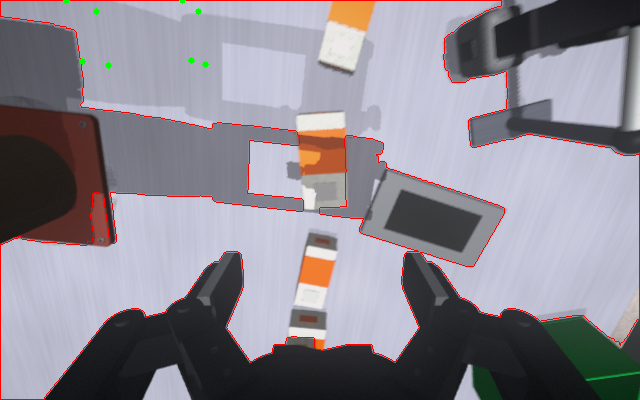

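The wrist camera is over-exposed, so the table counts as white in my mask. The carton spans (298,112)–(346,210) under the gripper's shadow, so I'll segment on the table's blue tint instead.

Run:
```python
from ov import *
im,C=look('wrist')
lab=cv2.cvtColor(im,cv2.COLOR_RGB2LAB).astype(int)
for n,u,v in(("table",400,130),("tabshadow",370,190),("white",310,120),("whsh",335,185),("orange",335,135),("orsh",330,160),("side",310,242),("sw",310,295),("board",400,185),("tab",200,250)):print(n,im[v,u],lab[v,u])
```

```text
table [202 202 220] [209 131 119]
tabshadow [127 127 138] [137 130 122]
white [236 236 231] [238 127 130]
whsh [153 152 152] [161 128 128]
orange [230 128  62] [163 162 180]
orsh [186  89  49] [126 164 169]
side [190 187 204] [195 132 120]
sw [230 230 230] [233 128 128]
board [152 154 160] [162 129 125]
tab [193 195 213] [202 131 119]
```

```bash
cat >> h.py <<'E'
def wmask(im,uv,r=90):
    lab=cv2.cvtColor(cv2.GaussianBlur(im,(3,3),0),cv2.COLOR_RGB2LAB).astype(int)
    m=((lab[...,2]>=126)&(lab[...,0]>60)).astype(np.uint8)
    w=np.zeros_like(m);u,v=map(int,uv);w[max(0,v-r):v+r,max(0,u-r):u+r]=1
    m=cv2.morphologyEx(m*w,cv2.MORPH_OPEN,np.ones((3,3)))
    return blob(m,uv)
def wfit(g,box,r=90,z=None):
    """wrist look at a carton near g=(x,y,yaw); box=(L,W,z0,z1)"""
    im,C=look("wrist");uv=proj(C,[[g[0],g[1],box[3]]])[0]
    mb=wmask(im,uv,r);p=fit(mb,C,g,[box]);print("fit",np.round(p,4),"area",mb.sum(),"uv",uv.round())
    o=im[:,:,::-1].copy();cv2.drawContours(o,cv2.findContours(mb,cv2.RETR_EXTERNAL,cv2.CHAIN_APPROX_NONE)[0],-1,(0,0,255),1)
    for q in proj(C,boxpts(*p[:3],*box)):cv2.circle(o,(int(q[0]),int(q[1])),2,(0,255,0),-1)
    cv2.imwrite("pics/last.png",o);return p
BIG=(.13,.062,0,.044);SM=(.108,.046,0,.046)
E
python3 - <<'E'
from h import *
p=wfit((.426,.077,1.68),BIG)
plan(p[0],p[1],.025+.054,p[2]-np.pi/2)
E
```

```text
fit [0.4262 0.0804 1.7393 0.034 ] area 4755 uv [327. 164.]
q6 end 0.02
turn -0.059 rad (x8 -0.0073) | then dx,dy,dz cm [ 0.44  0.33 26.64] (x8 [0.055 0.041 3.331]) | q6 -0.12->-0.18 t=24.0 F=[ 0.6  0.4 -0.2] op=1.00
```

Run:
```python
import cv2
cv2.imwrite('pics/w5.png',cv2.resize(cv2.imread('pics/last.png')[70:250,200:460],None,fx=2,fy=2))
```

```text
(no output)
```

View pics/w5.png

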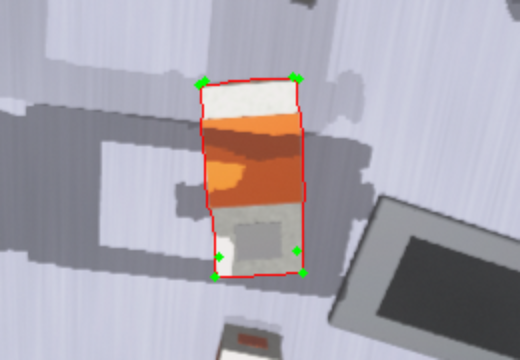

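The silhouette fit follows the carton exactly, with corners at (200,82), (297,78), (302,272) and (215,276). I'll grasp it; from that same spot I'll also measure the mat.

Run:
```python
from h import *
im,C=look("wrist")
k=(cv2.cvtColor(im,cv2.COLOR_RGB2GRAY)<75).astype(np.uint8)
uv=proj(C,[[.6065,0,.012]])[0];w=np.zeros_like(k);u,v=map(int,uv);w[v-75:v+75,u-85:u+85]=1
mb=blob(k*w,uv);print(uv,mb.sum(),np.round(fit(mb,C,(.6065,0,-.216),[(.136,.068,.0119,.012)]),4))
```

```text
[433.93750293 221.07068028] 3424 [ 6.060e-01 -1.000e-04 -2.158e-01  5.260e-02]
```

Call:
{"fn": "step_arm", "kwargs": {
  "motion": [
    [0.055,0.04,3.3,-0.0073],
    [0.055,0.04,3.3,-0.0073],
    [0.055,0.04,3.3,-0.0073],
    [0.055,0.04,3.3,-0.0073],
    [0.055,0.04,3.3,-0.0073],
    [0.055,0.04,3.3,-0.0073],
    [0.055,0.04,3.3,-0.0073],
    [0.055,0.04,3.3,-0.0073]
  ]
}}

```text
time: 24.7
ee_pos: [0.4295, 0.0821, 0.0812]
orientation: [0.644, 0.765, 0.0, 0.0]
contact_force: [0.0, 0.5, 0.4]
opening: 1.005
grip_force: 0.0
```

Call:
{"fn": "step_arm", "kwargs": {
  "motion": [
    [0,0,0,0],
    [0,0,0,0],
    [0,0,0,0],
    [0,0,0,0],
    [0,0,0,0],
    [0,0,0,0],
    [0,0,0,0],
    [0,0,0,0]
  ],
  "grip": 0,
  "newtons": 30
}}

```text
time: 25.37
ee_pos: [0.429, 0.0813, 0.0834]
orientation: [0.644, 0.765, 0.001, 0.001]
contact_force: [0.5, 0.1, -1.4]
opening: 0.72
grip_force: 38.2
```

Call:
{"fn": "step_arm", "kwargs": {
  "motion": [
    [0,0,-0.5,0],
    [0,0,-1,0],
    [0,0,-1.5,0],
    [0,0,-1.5,0],
    [0,0,-1.5,0],
    [0,0,-1.5,0],
    [0,0,-1.5,0],
    [0,0,-1,0]
  ]
}}

```text
time: 26.03
ee_pos: [0.4292, 0.0813, 0.185]
orientation: [0.644, 0.765, 0.001, 0.001]
contact_force: [0.7, 0.2, -1.7]
opening: 0.724
grip_force: 38.3
```

Run:
```python
from h import *
plan(.606,0,.1,-.2158+np.pi/2)
```

```text
q6 end -1.35
turn -1.184 rad (x8 -0.1480) | then dx,dy,dz cm [-18.99  -4.16   8.55] (x8 [-2.374 -0.52   1.069]) | q6 -0.16->-1.35 t=26.0 F=[ 0.7  0.2 -1.7] op=0.72
```

Call:
{"fn": "step_arm", "kwargs": {
  "motion": [
    [0,0,0,-0.12],
    [0,0,0,-0.12],
    [0,0,0,-0.12],
    [0,0,0,-0.12],
    [0,0,0,-0.12],
    [0,0,0,-0.12],
    [0,0,0,-0.12],
    [0,0,0,-0.12]
  ]
}}

```text
time: 26.7
ee_pos: [0.4284, 0.0813, 0.1831]
orientation: [0.215, 0.977, 0.0, 0.0]
contact_force: [0.4, -0.5, -0.6]
opening: 0.722
grip_force: 38.2
```

Call:
{"fn": "step_arm", "kwargs": {
  "motion": [
    [0,0,0,-0.12],
    [0,0,0,-0.104],
    [-3,-0.66,0,0],
    [-3,-0.66,0,0],
    [-3,-0.66,0,0],
    [-3,-0.66,0,0],
    [-3,-0.66,0,0],
    [-3,-0.66,0,0]
  ]
}}

```text
time: 27.37
ee_pos: [0.597, 0.0033, 0.1828]
orientation: [0.108, 0.994, 0.0, -0.0]
contact_force: [1.0, 1.2, -0.9]
opening: 0.719
grip_force: 38.2
```

Run:
```python
from h import *
plan(.606,0,.097,-.2158+np.pi/2)
```

```text
q6 end -1.36
turn -0.000 rad (x8 -0.0001) | then dx,dy,dz cm [-0.96 -0.13  8.58] (x8 [-0.119 -0.016  1.073]) | q6 -1.48->-1.48 t=27.4 F=[ 1.   1.2 -0.9] op=0.72
```

Call:
{"fn": "step_arm", "kwargs": {
  "motion": [
    [-0.12,-0.016,1,0],
    [-0.12,-0.016,1,0],
    [-0.12,-0.016,1,0],
    [-0.12,-0.016,1,0],
    [-0.12,-0.016,1,0],
    [-0.12,-0.016,1,0],
    [-0.12,-0.016,1,0],
    [-0.12,-0.016,1,0]
  ]
}}

```text
time: 28.03
ee_pos: [0.6047, 0.0009, 0.1016]
orientation: [0.108, 0.994, -0.0, -0.0]
contact_force: [0.1, -1.1, -1.0]
opening: 0.723
grip_force: 38.4
```

Call:
{"fn": "step_arm", "kwargs": {
  "motion": [
    [0,0,0.2,0],
    [0,0,0.2,0],
    [0,0,0.1,0],
    [0,0,0,0],
    [0,0,0,0],
    [0,0,0,0],
    [0,0,0,0],
    [0,0,0,0]
  ]
}}

```text
time: 28.7
ee_pos: [0.6051, 0.0006, 0.098]
orientation: [0.108, 0.994, 0.0, 0.0]
contact_force: [0.2, -0.2, -1.8]
opening: 0.721
grip_force: 38.3
```

Call:
{"fn": "step_arm", "kwargs": {
  "motion": [
    [-0.05,0,0.1,0],
    [-0.05,0,0.1,0],
    [0,0,0.1,0],
    [0,0,0,0],
    [0,0,0,0],
    [0,0,0,0],
    [0,0,0,0],
    [0,0,0,0]
  ]
}}

```text
time: 29.37
ee_pos: [0.6059, 0.0005, 0.0946]
orientation: [0.108, 0.994, 0.0, 0.0]
contact_force: [0.1, -0.7, -1.4]
opening: 0.719
grip_force: 38.3
```

Call:
{"fn": "step_arm", "kwargs": {
  "motion": [
    [0,0,0.1,0],
    [0,0,0.1,0],
    [0,0,0,0],
    [0,0,0,0],
    [0,0,0,0],
    [0,0,0,0],
    [0,0,0,0],
    [0,0,0,0]
  ]
}}

```text
time: 30.03
ee_pos: [0.6061, 0.0005, 0.0939]
orientation: [0.108, 0.994, -0.0, 0.0]
contact_force: [-3.2, 1.5, 7.2]
opening: 0.719
grip_force: 39.4
```

Call:
{"fn": "step_arm", "kwargs": {
  "motion": [
    [0,0,0,0],
    [0,0,0,0],
    [0,0,0,0],
    [0,0,0,0],
    [0,0,-0.5,0],
    [0,0,-1,0],
    [0,0,-2,0],
    [0,0,-3,0]
  ],
  "grip": 100
}}

```text
time: 30.7
ee_pos: [0.6041, 0.0007, 0.1561]
orientation: [0.108, 0.994, 0.0, -0.003]
contact_force: [-0.2, -1.1, 0.1]
opening: 0.999
grip_force: 0.0
```

Call:
{"fn": "step_arm", "kwargs": {
  "motion": [
    [0,0,-2.5,0],
    [0,0,-2.5,0],
    [0,0,-2.5,0],
    [0,0,-2.5,0],
    [0,0,-2.5,0],
    [0,0,-2.5,0],
    [0,0,-2.5,0],
    [0,0,-2.5,0]
  ]
}}

```text
time: 31.37
ee_pos: [0.6056, 0.0005, 0.3601]
orientation: [0.108, 0.994, -0.0, 0.001]
contact_force: [-0.4, 0.2, 0.3]
opening: 1.001
grip_force: 0.0
```

Run:
```python
from h import *
wfit((.606,0,-.216),(.13,.062,.012,.056),130)
plan(.431,-.272,.37,.016)
```

```text
fit [ 0.603   0.0023 -0.1894  0.2872] area 6574 uv [321. 165.]
q6 end -0.58
turn 1.339 rad (x8 0.1673) | then dx,dy,dz cm [-26.95 -18.06  -0.48] (x8 [-3.369 -2.258 -0.06 ]) | q6 -1.48->-0.15 t=31.4 F=[ 1.3 -0.3  4.4] op=1.00
```

Call:
{"fn": "step_arm", "kwargs": {
  "motion": [
    [0,0,0,0.12],
    [0,0,0,0.12],
    [0,0,0,0.12],
    [0,0,0,0.12],
    [0,0,0,0.12],
    [0,0,0,0.12],
    [0,0,0,0.12],
    [0,0,0,0.12]
  ]
}}

```text
time: 32.08
ee_pos: [0.6058, 0.0005, 0.3585]
orientation: [0.557, 0.83, 0.0, 0.0]
contact_force: [0.3, -0.4, 0.7]
opening: 0.997
grip_force: 0.0
```

Call:
{"fn": "step_arm", "kwargs": {
  "motion": [
    [0,0,0,0.12],
    [0,0,0,0.12],
    [0,0,0,0.12],
    [0,0,0,0.02],
    [-3,-2,0,0],
    [-3,-2,0,0],
    [-3,-2,0,0],
    [-3,-2,0,0]
  ]
}}

```text
time: 32.75
ee_pos: [0.5266, -0.1214, 0.3581]
orientation: [0.7, 0.714, 0.0, 0.0]
contact_force: [-0.1, -0.2, 0.2]
opening: 0.999
grip_force: 0.0
```

Call:
{"fn": "step_arm", "kwargs": {
  "motion": [
    [-3,-2,0,0],
    [-3,-2,0,0],
    [-3,-2,0,0],
    [-3,-2,0,0],
    [-3,-2,0,0],
    [0,0,0,0],
    [0,0,0,0],
    [0,0,0,0]
  ]
}}

```text
time: 33.42
ee_pos: [0.4299, -0.272, 0.358]
orientation: [0.702, 0.713, 0.0, 0.0]
contact_force: [-0.4, 0.4, -0.3]
opening: 1.001
grip_force: 0.0
```

Run:
```python
from h import *
im,C=look("wrist","w6raw")
# joint fit not possible with one silhouette: try small on top
p=wfit((.431,-.282,1.55),(.108,.046,.044,.090),110)
q=wfit((.431,-.272,1.587),(.13,.062,0,.044),110)
```

```text
fit [ 0.4303 -0.2538  1.6097  0.2646] area 4925 uv [323. 180.]
fit [ 0.4312 -0.2648  1.5685  0.1114] area 4933 uv [323. 164.]
```

View pics/last.png

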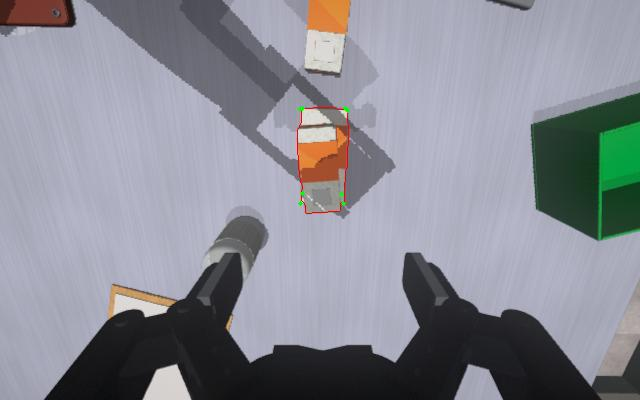

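The small carton's top face spans about (297,128), (336,126), (342,210) and (305,213), on the big one with outline (301,109)–(348,203). I'll fit the two boxes jointly to separate them.

Run:
```python
from h import *
im,C=look("wrist")
c=unproj(C,[(297,128),(336,126),(342,210),(305,213)],.09);print(c.round(3),c.mean(0),np.linalg.norm(c[0]-c[3]),np.linalg.norm(c[0]-c[1]))
g=c.mean(0); d=(c[0]+c[1]-c[2]-c[3])[:2]; a0=np.arctan2(d[1],d[0])%np.pi
m=wmask(im,(322,165),110)
B=((.108,.046,.044,.090),(.13,.062,0,.044))
def cost(p):
    S=np.zeros_like(m)
    for b,q in zip(B,(p[:3],p[3:])):
        cv2.fillConvexPoly(S,cv2.convexHull((proj(C,boxpts(q[0]/100,q[1]/100,q[2]/10,*b))*16).astype(np.int32).reshape(-1,1,2)),1,cv2.LINE_8,4)
    return 1-(S&m).sum()/(S|m).sum()
p0=np.array([g[0]*100,g[1]*100,a0*10,43.1,-27,15.8])
r=minimize(cost,p0,method="Nelder-Mead",options=dict(initial_simplex=np.vstack([p0,p0+np.eye(6)*.8]),maxiter=1500,maxfev=2000))
p=r.x;print("small_c",p[:2]/100,p[2]/10,"big_a",p[3:5]/100,p[5]/10,r.fun)
plan(p[0]/100,p[1]/100,.044+.028+.054,p[2]/10-np.pi/2)
```

```text
[[ 0.4   -0.219  0.09 ]
 [ 0.445 -0.216  0.09 ]
 [ 0.457 -0.321  0.09 ]
 [ 0.409 -0.326  0.09 ]] [ 0.42782324 -0.27050418  0.09      ] 0.10730915646180629 0.04549174169366071
small_c [ 0.4260371  -0.27055973] 1.6748473350190392 big_a [ 0.43222702 -0.2642934 ] 1.5589846801479392 0.0320143169616226
q6 end -0.67
turn -0.087 rad (x8 -0.0109) | then dx,dy,dz cm [ 0.09 -0.44 23.17] (x8 [ 0.012 -0.056  2.896]) | q6 -0.73->-0.82 t=33.6 F=[-0.7  0.9 -0.3] op=1.00
```

Call:
{"fn": "step_arm", "kwargs": {
  "motion": [
    [0.01,-0.055,2.9,-0.011],
    [0.01,-0.055,2.9,-0.011],
    [0.01,-0.055,2.9,-0.011],
    [0.01,-0.055,2.9,-0.011],
    [0.01,-0.055,2.9,-0.011],
    [0.01,-0.055,2.9,-0.011],
    [0.01,-0.055,2.9,-0.011],
    [0.01,-0.055,2.9,-0.011]
  ]
}}

```text
time: 34.28
ee_pos: [0.426, -0.2706, 0.1244]
orientation: [0.669, 0.743, 0.0, 0.0]
contact_force: [0.2, -0.5, -0.4]
opening: 0.998
grip_force: 0.0
```

Call:
{"fn": "step_arm", "kwargs": {
  "motion": [
    [0,0,0,0],
    [0,0,0,0],
    [0,0,0,0],
    [0,0,0,0],
    [0,0,0,0],
    [0,0,0,0],
    [0,0,0,0],
    [0,0,0,0]
  ],
  "grip": 0
}}

```text
time: 34.95
ee_pos: [0.4267, -0.2724, 0.1278]
orientation: [0.67, 0.742, 0.0, 0.002]
contact_force: [-0.3, 1.1, 7.5]
opening: 0.532
grip_force: 32.3
```

Call:
{"fn": "step_arm", "kwargs": {
  "motion": [
    [0,0,-0.5,0],
    [0,0,-1,0],
    [0,0,-1.5,0],
    [0,0,-1.5,0],
    [0,0,-1.5,0],
    [0,0,0,0],
    [1.5,0,0,0],
    [3,0,0,0]
  ]
}}

```text
time: 35.62
ee_pos: [0.4208, -0.2279, 0.1858]
orientation: [0.671, 0.741, -0.0, 0.001]
contact_force: [0.8, 1.2, 0.2]
opening: 0.536
grip_force: 31.5
```

Call:
{"fn": "step_arm", "kwargs": {
  "motion": [
    [3.6,0,0,0],
    [3.6,0,0,0],
    [3.6,0,0,0],
    [3.6,0,0,0],
    [3.6,0,0,0],
    [3.6,0,0,0],
    [3.6,0,0,0],
    [3.6,0,0,0]
  ]
}}

```text
time: 36.28
ee_pos: [0.3895, 0.0618, 0.1847]
orientation: [0.67, 0.742, -0.0, -0.001]
contact_force: [1.2, -0.0, -1.8]
opening: 0.532
grip_force: 31.5
```

Run:
```python
from h import *
plan(.43,.085,.085,.104)
```

```text
q6 end 0.09
turn -0.002 rad (x8 -0.0002) | then dx,dy,dz cm [1.88 4.29 9.96] (x8 [0.235 0.536 1.245]) | q6 -0.15->-0.15 t=36.3 F=[ 1.2 -0.  -1.8] op=0.53
```

Call:
{"fn": "step_arm", "kwargs": {
  "motion": [
    [0.24,0.54,1.25,0],
    [0.24,0.54,1.25,0],
    [0.24,0.54,1.25,0],
    [0.24,0.54,1.25,0],
    [0.24,0.54,1.25,0],
    [0.24,0.54,1.25,0],
    [0.24,0.54,1.2,0],
    [0.24,0.54,1,0]
  ]
}}

```text
time: 36.95
ee_pos: [0.4306, 0.0839, 0.0867]
orientation: [0.67, 0.742, -0.001, -0.001]
contact_force: [-0.1, -0.3, -0.7]
opening: 0.536
grip_force: 31.6
```

Call:
{"fn": "step_arm", "kwargs": {
  "motion": [
    [0,0,0.1,0],
    [0,0,0.1,0],
    [0,0,0,0],
    [0,0,0,0],
    [0,0,0,0],
    [0,0,0,0],
    [0,0,0,0],
    [0,0,0,0]
  ]
}}

```text
time: 37.62
ee_pos: [0.4325, 0.0832, 0.0869]
orientation: [0.67, 0.742, 0.0, 0.0]
contact_force: [0.0, 0.6, -0.8]
opening: 0.534
grip_force: 31.5
```

Call:
{"fn": "step_arm", "kwargs": {
  "motion": [
    [0,0,0.1,0],
    [0,0,0.1,0],
    [0,0,0.1,0],
    [0,0,0,0],
    [0,0,0,0],
    [0,0,0,0],
    [0,0,0,0],
    [0,0,0,0]
  ]
}}

```text
time: 38.28
ee_pos: [0.4324, 0.0833, 0.0838]
orientation: [0.67, 0.742, -0.0, -0.0]
contact_force: [-2.3, 0.0, 4.9]
opening: 0.533
grip_force: 32.2
```

Call:
{"fn": "step_arm", "kwargs": {
  "motion": [
    [0,0,0,0],
    [0,0,0,0],
    [0,0,0,0],
    [0,0,0,0],
    [0,0,-1,0],
    [0,0,-2,0],
    [0,0,-3,0],
    [0,0,-3,0]
  ],
  "grip": 100
}}

```text
time: 38.95
ee_pos: [0.4314, 0.0832, 0.1745]
orientation: [0.67, 0.742, -0.001, -0.001]
contact_force: [1.3, -0.3, -0.4]
opening: 1.003
grip_force: 0.0
```

Call:
{"fn": "step_arm", "kwargs": {
  "motion": [
    [-3,0,-3.2,0.014],
    [-3,0,-3.2,0.014],
    [-3,0,-3.2,0.014],
    [-3,0,-3.2,0.014],
    [-3,0,-3.2,0.014],
    [-3,0,-1.5,0.014],
    [-3,0,0,0.014],
    [-3,0,0,0.014]
  ]
}}

```text
time: 39.62
ee_pos: [0.4449, -0.1505, 0.3434]
orientation: [0.711, 0.704, 0.001, 0.002]
contact_force: [1.0, 0.4, -0.8]
opening: 1.001
grip_force: 0.0
```

Run:
```python
from h import *
plan(.432,-.264,.35,-.012)
```

```text
q6 end -0.54
turn 0.002 rad (x8 0.0002) | then dx,dy,dz cm [-11.36  -1.15  -0.64] (x8 [-1.421 -0.143 -0.08 ]) | q6 -0.48->-0.48 t=39.6 F=[ 1.   0.4 -0.8] op=1.00
```

Call:
{"fn": "step_arm", "kwargs": {
  "motion": [
    [-1.9,-0.19,0,0],
    [-1.9,-0.19,0,0],
    [-1.9,-0.19,0,0],
    [-1.9,-0.19,0,0],
    [-1.9,-0.19,0,0],
    [-1.9,-0.19,0,0],
    [0,0,0,0],
    [0,0,0,0]
  ]
}}

```text
time: 40.28
ee_pos: [0.4318, -0.2631, 0.341]
orientation: [0.711, 0.703, 0.0, -0.0]
contact_force: [0.7, 0.5, -0.4]
opening: 0.994
grip_force: 0.0
```

Run:
```python
from h import *
p=wfit((.432,-.264,1.559),BIG)
plan(p[0],p[1],.080,p[2]-np.pi/2)
```

```text
fit [ 0.4315 -0.2634  1.5773  0.0353] area 4755 uv [323. 167.]
q6 end -0.55
turn -0.017 rad (x8 -0.0021) | then dx,dy,dz cm [-0.11 -0.04 26.09] (x8 [-0.014 -0.006  3.262]) | q6 -0.69->-0.71 t=40.3 F=[-0.6 -0.  -0.1] op=1.00
```

Call:
{"fn": "step_arm", "kwargs": {
  "motion": [
    [-0.015,-0.005,3.26,-0.002],
    [-0.015,-0.005,3.26,-0.002],
    [-0.015,-0.005,3.26,-0.002],
    [-0.015,-0.005,3.26,-0.002],
    [-0.015,-0.005,3.26,-0.002],
    [-0.015,-0.005,3.26,-0.002],
    [-0.015,-0.005,3.26,-0.002],
    [-0.015,-0.005,3.26,-0.002]
  ]
}}

```text
time: 41.0
ee_pos: [0.4321, -0.2627, 0.0789]
orientation: [0.704, 0.71, 0.0, 0.0]
contact_force: [-0.9, -0.6, 0.6]
opening: 1.004
grip_force: 0.0
```

Call:
{"fn": "step_arm", "kwargs": {
  "motion": [
    [0,0,0,0],
    [0,0,0,0],
    [0,0,0,0],
    [0,0,0,0],
    [0,0,0,0],
    [0,0,0,0],
    [0,0,0,0],
    [0,0,0,0]
  ],
  "grip": 0
}}

```text
time: 41.67
ee_pos: [0.432, -0.2642, 0.0805]
orientation: [0.705, 0.709, 0.0, 0.001]
contact_force: [-0.2, -0.9, -1.0]
opening: 0.717
grip_force: 39.7
```

Call:
{"fn": "step_arm", "kwargs": {
  "motion": [
    [0,0,-0.5,0],
    [0,0,-1,0],
    [0,0,-2,0],
    [0,0,-2.5,0],
    [0,0,-2.5,0],
    [0,0,-2.5,0],
    [0,0,-2.5,0],
    [0,0,-1.5,0]
  ]
}}

```text
time: 42.33
ee_pos: [0.4325, -0.2646, 0.2339]
orientation: [0.705, 0.709, 0.0, 0.002]
contact_force: [0.7, -0.4, -1.1]
opening: 0.722
grip_force: 39.8
```

Call:
{"fn": "step_arm", "kwargs": {
  "motion": [
    [0,0,0,-0.12],
    [0,0,0,-0.12],
    [0,0,0,-0.12],
    [0,0,0,-0.12],
    [0,0,0,-0.12],
    [0,0,0,-0.12],
    [0,0,0,-0.12],
    [0,0,0,-0.12]
  ]
}}

```text
time: 43.0
ee_pos: [0.4317, -0.2639, 0.2307]
orientation: [0.295, 0.956, -0.0, 0.0]
contact_force: [0.1, -0.8, -0.5]
opening: 0.721
grip_force: 39.9
```

Run:
```python
from h import *
plan(.606,0,.15,-.2158+np.pi/2)
```

```text
q6 end -1.36
turn -0.383 rad (x8 -0.0478) | then dx,dy,dz cm [-11.37  29.51   8.07] (x8 [-1.421  3.689  1.009]) | q6 -1.68->-2.06 t=43.0 F=[ 0.1 -0.8 -0.5] op=0.72
```

Call:
{"fn": "step_arm", "kwargs": {
  "motion": [
    [0,0,0,-0.096],
    [0,0,0,-0.096],
    [0,0,0,-0.096],
    [0,0,0,-0.095],
    [-1.26,3.28,0,0],
    [-1.26,3.28,0,0],
    [-1.26,3.28,0,0],
    [-1.26,3.28,0,0]
  ]
}}

```text
time: 43.67
ee_pos: [0.5103, -0.1459, 0.2309]
orientation: [0.111, 0.994, -0.0, 0.001]
contact_force: [0.6, 0.1, -0.8]
opening: 0.721
grip_force: 39.8
```

Call:
{"fn": "step_arm", "kwargs": {
  "motion": [
    [-1.26,3.28,0,0],
    [-1.26,3.28,0,0],
    [-1.26,3.28,0,0],
    [-1.26,3.28,0,0],
    [-1.26,3.28,0,0],
    [0,0,0.5,0],
    [0,0,0.5,0],
    [0,0,0,0]
  ]
}}

```text
time: 44.33
ee_pos: [0.6061, -0.0008, 0.2187]
orientation: [0.11, 0.994, -0.0, -0.001]
contact_force: [0.2, -0.4, -1.5]
opening: 0.721
grip_force: 39.8
```

Run:
```python
from h import *
plan(.606,0,.138,-.2158+np.pi/2)
```

```text
q6 end -1.35
turn -0.005 rad (x8 -0.0006) | then dx,dy,dz cm [0.01 0.08 8.07] (x8 [1.000e-03 1.000e-02 1.008e+00]) | q6 -1.48->-1.49 t=44.3 F=[ 0.2 -0.4 -1.5] op=0.72
```

Call:
{"fn": "step_arm", "kwargs": {
  "motion": [
    [0,0.01,1.4,0],
    [0,0.01,1.4,0],
    [0,0.01,1.4,0],
    [0,0.01,1.4,0],
    [0,0.01,1.2,0],
    [0,0.01,0.6,0],
    [0,0.01,0.3,0],
    [0,0,0.1,0]
  ]
}}

```text
time: 45.0
ee_pos: [0.607, -0.0002, 0.1409]
orientation: [0.11, 0.994, -0.0, -0.001]
contact_force: [-0.1, 0.2, -1.2]
opening: 0.72
grip_force: 39.8
```

Call:
{"fn": "step_arm", "kwargs": {
  "motion": [
    [0,0,0.1,0],
    [0,0,0.1,0],
    [0,0,0,0],
    [0,0,0,0],
    [0,0,0,0],
    [0,0,0,0],
    [0,0,0,0],
    [0,0,0,0]
  ]
}}

```text
time: 45.67
ee_pos: [0.6073, -0.0001, 0.1399]
orientation: [0.11, 0.994, -0.0, 0.0]
contact_force: [-0.5, -0.2, -1.7]
opening: 0.72
grip_force: 39.8
```

Call:
{"fn": "step_arm", "kwargs": {
  "motion": [
    [0.05,0,0.1,0],
    [0.05,0,0.1,0],
    [0,0,0,0],
    [0,0,0,0],
    [0,0,0,0],
    [0,0,0,0],
    [0,0,0,0],
    [0,0,0,0]
  ]
}}

```text
time: 46.33
ee_pos: [0.6063, 0.0001, 0.1378]
orientation: [0.11, 0.994, -0.0, 0.0]
contact_force: [0.1, -0.1, -1.6]
opening: 0.723
grip_force: 39.8
```

Call:
{"fn": "step_arm", "kwargs": {
  "motion": [
    [0,0,0.1,0],
    [0,0,0.1,0],
    [0,0,0.05,0],
    [0,0,0,0],
    [0,0,0,0],
    [0,0,0,0],
    [0,0,0,0],
    [0,0,0,0]
  ]
}}

```text
time: 47.0
ee_pos: [0.6064, 0.0001, 0.1355]
orientation: [0.11, 0.994, -0.0, 0.0]
contact_force: [-0.9, 0.3, 2.2]
opening: 0.719
grip_force: 40.1
```

Call:
{"fn": "step_arm", "kwargs": {
  "motion": [
    [0,0,0,0],
    [0,0,0,0],
    [0,0,0,0],
    [0,0,0,0],
    [0,0,-1,0],
    [0,0,-2,0],
    [0,0,-3,0],
    [0,0,-4,0]
  ],
  "grip": 100
}}

```text
time: 47.67
ee_pos: [0.6045, 0.0003, 0.2338]
orientation: [0.11, 0.994, 0.0, -0.003]
contact_force: [0.9, -0.2, -1.1]
opening: 1.001
grip_force: 0.0
```

Call:
{"fn": "step_arm", "kwargs": {
  "motion": [
    [0,0,-2,0],
    [0,0,-2,0],
    [0,0,-2,0],
    [0,0,-2,0],
    [0,0,-2,0],
    [0,0,-2,0],
    [0,0,-1,0],
    [0,0,0,0]
  ]
}}

```text
time: 48.33
ee_pos: [0.6073, 0.0001, 0.3692]
orientation: [0.11, 0.994, -0.0, 0.003]
contact_force: [1.2, -0.7, 0.0]
opening: 1.006
grip_force: 0.0
```

```bash
cat >> h.py <<'E'
def colcheck(g,box):
    im,C=look("wrist","col");lab=cv2.cvtColor(cv2.GaussianBlur(im,(3,3),0),cv2.COLOR_RGB2LAB).astype(int)
    m=((lab[...,2]>=127)&(lab[...,0]>100)).astype(np.uint8);uv=proj(C,[[g[0],g[1],box[3]]])[0]
    m=cv2.morphologyEx(m,cv2.MORPH_OPEN,np.ones((5,5)));w=np.zeros_like(m);u,v=map(int,uv);w[max(0,v-120):v+120,u-120:u+120]=1
    mb=blob(m*w,uv);print("col",np.round(fit(mb,C,g,[box]),4),mb.sum())
E
python3 - <<'E'
from h import *
colcheck((.606,0,-.216),(.13,.062,.012,.1))
plan(.431,.083,.35,.104)
E
```

```text
col [ 6.090e-01 -1.000e-04 -2.442e-01  1.152e-01] 5204
q6 end 0.09
turn 1.246 rad (x8 0.1557) | then dx,dy,dz cm [ 10.07 -16.62   1.64] (x8 [ 1.259 -2.078  0.205]) | q6 -1.48->-0.23 t=48.4 F=[-0.4 -0.7 -1. ] op=1.00
```

Call:
{"fn": "step_arm", "kwargs": {
  "motion": [
    [0,0,0,0.12],
    [0,0,0,0.12],
    [0,0,0,0.12],
    [0,0,0,0.12],
    [0,0,0,0.12],
    [0,0,0,0.12],
    [0,0,0,0.12],
    [0,0,0,0.12]
  ]
}}

```text
time: 49.05
ee_pos: [0.6056, 0.0002, 0.3629]
orientation: [0.559, 0.829, -0.001, -0.002]
contact_force: [-0.2, 0.0, -0.1]
opening: 0.999
grip_force: 0.0
```

Call:
{"fn": "step_arm", "kwargs": {
  "motion": [
    [0,0,0,0.1],
    [0,0,0,0.1],
    [0,0,0,0.086],
    [2,-3.3,0.3,0],
    [2,-3.3,0.3,0],
    [2,-3.3,0.3,0],
    [2,-3.3,0.3,0],
    [2,-3.3,0.3,0]
  ]
}}

```text
time: 49.72
ee_pos: [0.4295, 0.083, 0.3478]
orientation: [0.67, 0.743, -0.001, -0.001]
contact_force: [-0.1, 1.1, 0.8]
opening: 1.0
grip_force: 0.0
```

Run:
```python
from h import *
p=wfit((.431,.083,1.675),SM,80)
plan(p[0],p[1],.080,p[2]-np.pi/2)
```

```text
fit [0.4301 0.0839 1.6602 0.058 ] area 2984 uv [324. 166.]
q6 end 0.10
turn 0.016 rad (x8 0.0020) | then dx,dy,dz cm [-0.29  0.88 26.6 ] (x8 [-0.037  0.11   3.325]) | q6 -0.09->-0.07 t=49.8 F=[-1.   4.3 -1.8] op=1.00
```

Run:
```python
from h import *
print(arm.sense()["ee_pos"])
p=wfit((.431,.083,1.675),SM,80)
plan(p[0],p[1],.080,p[2]-np.pi/2);print(arm.sense()["ee_pos"])
```

```text
[0.42381743 0.08551386 0.34609335]
fit [0.4322 0.0837 1.6747 0.0403] area 2935 uv [330. 169.]
q6 end 0.09
turn 0.002 rad (x8 0.0003) | then dx,dy,dz cm [-0.16  0.69 26.7 ] (x8 [-0.019  0.087  3.337]) | q6 -0.09->-0.09 t=49.8 F=[ 0.3 -0.9 -0.1] op=1.00
[0.42678657 0.08434514 0.34702474]
```

Call:
{"fn": "step_arm", "kwargs": {
  "motion": [
    [0,0.06,3.8,0],
    [0,0.06,3.8,0],
    [0,0.06,3.8,0],
    [0,0.06,3.8,0],
    [0,0.06,3.8,0],
    [0,0.06,3.8,0],
    [0,0.06,3.8,0],
    [0,0,0,0]
  ]
}}

```text
time: 50.48
ee_pos: [0.429, 0.0826, 0.0753]
orientation: [0.67, 0.743, -0.006, -0.006]
contact_force: [-1.8, -0.5, -1.8]
opening: 0.997
grip_force: 0.0
```

Call:
{"fn": "step_arm", "kwargs": {
  "motion": [
    [0,0,0,0],
    [0,0,0,0],
    [0,0,0,0],
    [0,0,0,0],
    [0,0,0,0],
    [0,0,0,0],
    [0,0,0,0],
    [0,0,0,0]
  ],
  "grip": 0
}}

```text
time: 51.15
ee_pos: [0.4382, 0.083, 0.087]
orientation: [0.67, 0.743, 0.002, 0.002]
contact_force: [-0.3, -0.1, 8.4]
opening: 0.533
grip_force: 32.8
```

Call:
{"fn": "step_arm", "kwargs": {
  "motion": [
    [0,0,-0.5,0],
    [0,0,-1,0],
    [0,0,-2.5,0],
    [0,0,-3,0],
    [0,0,-3.5,0],
    [0,0,-3.5,0],
    [0,0,-3.5,0],
    [0,0,-3,0]
  ]
}}

```text
time: 51.82
ee_pos: [0.4359, 0.083, 0.2931]
orientation: [0.669, 0.743, 0.001, 0.001]
contact_force: [-0.1, 0.1, -0.1]
opening: 0.534
grip_force: 31.8
```

Call:
{"fn": "step_arm", "kwargs": {
  "motion": [
    [0,0,0,-0.12],
    [0,0,0,-0.12],
    [0,0,0,-0.12],
    [0,0,0,-0.12],
    [0,0,0,-0.12],
    [0,0,0,-0.12],
    [0,0,0,-0.12],
    [0,0,0,-0.12]
  ]
}}

```text
time: 52.48
ee_pos: [0.4357, 0.083, 0.2903]
orientation: [0.248, 0.969, 0.0, 0.001]
contact_force: [-0.6, 1.3, -0.3]
opening: 0.536
grip_force: 31.7
```

Run:
```python
from h import *
plan(.606,0,.19,-.2158+np.pi/2)
```

```text
q6 end -1.36
turn -0.285 rad (x8 -0.0357) | then dx,dy,dz cm [-18.4   -4.46  10.05] (x8 [-2.3   -0.558  1.256]) | q6 -1.06->-1.34 t=52.5 F=[-0.6  1.3 -0.3] op=0.54
```

Call:
{"fn": "step_arm", "kwargs": {
  "motion": [
    [0,0,0,-0.095],
    [0,0,0,-0.095],
    [0,0,0,-0.095],
    [-3,-0.75,0,0],
    [-4,-0.98,0,0],
    [-4,-0.98,0,0],
    [-4,-0.98,0,0],
    [-3,-0.75,0,0]
  ]
}}

```text
time: 53.15
ee_pos: [0.6039, -0.0016, 0.2905]
orientation: [0.111, 0.994, -0.0, 0.001]
contact_force: [-0.4, -0.5, -0.3]
opening: 0.532
grip_force: 31.7
```

Call:
{"fn": "step_arm", "kwargs": {
  "motion": [
    [-0.4,0,0,0],
    [0,0,1.5,0],
    [0,0,2,0],
    [0,0,2,0],
    [0,0,2,0],
    [0,0,1.5,0],
    [0,0,0.5,0],
    [0,0,0,0]
  ]
}}

```text
time: 53.82
ee_pos: [0.6044, -0.0005, 0.1933]
orientation: [0.111, 0.994, 0.0, -0.002]
contact_force: [-0.6, -0.4, -1.2]
opening: 0.535
grip_force: 31.7
```

Run:
```python
from h import *
plan(.606,0,.183,-.2158+np.pi/2)
```

```text
q6 end -1.36
turn -0.006 rad (x8 -0.0008) | then dx,dy,dz cm [-0.15  0.08  1.03] (x8 [-0.019  0.01   0.129]) | q6 -1.48->-1.49 t=53.8 F=[-0.6 -0.4 -1.2] op=0.53
```

Call:
{"fn": "step_arm", "kwargs": {
  "motion": [
    [-0.1,0.05,0.2,0],
    [-0.1,0.03,0.2,0],
    [-0.1,0,0.2,0],
    [0,0,0.2,0],
    [0,0,0.1,0],
    [0,0,0,0],
    [0,0,0,0],
    [0,0,0,0]
  ]
}}

```text
time: 54.48
ee_pos: [0.6096, -0.0009, 0.187]
orientation: [0.111, 0.994, -0.0, 0.001]
contact_force: [-1.7, 0.4, 6.1]
opening: 0.535
grip_force: 32.6
```

Call:
{"fn": "step_arm", "kwargs": {
  "motion": [
    [0,0,0.1,0],
    [0,0,0,0],
    [0,0,0,0],
    [0,0,0,0],
    [0,0,0,0],
    [0,0,0,0],
    [0,0,0,0],
    [0,0,0,0]
  ]
}}

```text
time: 55.15
ee_pos: [0.6096, -0.0009, 0.187]
orientation: [0.111, 0.994, -0.0, 0.001]
contact_force: [-5.0, -0.3, 11.6]
opening: 0.533
grip_force: 33.2
```

Call:
{"fn": "step_arm", "kwargs": {
  "motion": [
    [0,0,0,0],
    [0,0,0,0],
    [0,0,0,0],
    [0,0,0,0],
    [0,0,-1,0],
    [0,0,-2,0],
    [0,0,-3,0],
    [0,0,-3,0]
  ],
  "grip": 100
}}

```text
time: 55.82
ee_pos: [0.6082, -0.0007, 0.2747]
orientation: [0.111, 0.994, 0.0, -0.001]
contact_force: [1.8, -0.1, 0.6]
opening: 1.005
grip_force: 0.0
```

Call:
{"fn": "step_arm", "kwargs": {
  "motion": [
    [0,0,-3,0],
    [0,0,-3,0],
    [0,0,-3,0],
    [0,0,-2,0],
    [0,0,-1,0],
    [0,0,0,0],
    [0,0,0,0],
    [0,0,0,0]
  ]
}}

```text
time: 56.48
ee_pos: [0.6082, -0.0007, 0.392]
orientation: [0.111, 0.994, 0.0, -0.002]
contact_force: [-0.2, 0.6, -0.3]
opening: 1.002
grip_force: 0.0
```

Run:
```python
from h import *
colcheck((.606,0,-.216),(.108,.046,.1,.146))
plan(.435,-.101,.36,.025)
im,C=look("top","top2")
# s1, s2 from the top camera with tint mask
```

```text
col [ 0.5955  0.0035 -0.2435  0.2828] 4834
q6 end -0.25
turn 1.324 rad (x8 0.1654) | then dx,dy,dz cm [ -9.6  -17.55   3.24] (x8 [-1.2   -2.193  0.405]) | q6 -1.48->-0.16 t=56.5 F=[-0.8 -1.1  0.4] op=1.00
```

Call:
{"fn": "step_arm", "kwargs": {
  "motion": [
    [0,0,0,0.12],
    [0,0,0,0.12],
    [0,0,0,0.12],
    [0,0,0,0.12],
    [0,0,0,0.12],
    [0,0,0,0.12],
    [0,0,0,0.12],
    [0,0,0,0.12]
  ]
}}

```text
time: 57.25
ee_pos: [0.6084, -0.0007, 0.3925]
orientation: [0.56, 0.829, -0.001, -0.001]
contact_force: [-0.2, 0.2, 0.8]
opening: 1.002
grip_force: 0.0
```

Call:
{"fn": "step_arm", "kwargs": {
  "motion": [
    [0,0,0,0.12],
    [0,0,0,0.12],
    [0,0,0,0.12],
    [-1.5,-2.7,0.5,0],
    [-2,-3.6,0.7,0],
    [-2,-3.6,0.7,0],
    [-2,-3.6,0.7,0],
    [-1.5,-2.7,0.5,0]
  ]
}}

```text
time: 57.92
ee_pos: [0.4469, -0.0958, 0.3609]
orientation: [0.697, 0.717, -0.001, -0.002]
contact_force: [-0.0, -0.8, 0.7]
opening: 0.999
grip_force: 0.0
```

Call:
{"fn": "step_arm", "kwargs": {
  "motion": [
    [-0.5,-1.3,0,0],
    [0,0,0,0],
    [0,0,0,0],
    [0,0,0,0],
    [0,0,0,0],
    [0,0,0,0],
    [0,0,0,0],
    [0,0,0,0]
  ]
}}

```text
time: 58.58
ee_pos: [0.4373, -0.1002, 0.3631]
orientation: [0.697, 0.717, -0.0, -0.0]
contact_force: [-0.7, 0.1, 0.9]
opening: 0.999
grip_force: 0.0
```

Run:
```python
from h import *
p=wfit((.435,-.101,1.596),SM,80)
plan(p[0],p[1],.080,p[2]-np.pi/2)
```

```text
fit [ 0.4333 -0.099   1.4639  0.0476] area 2724 uv [321. 164.]
q6 end -0.12
turn 0.136 rad (x8 0.0170) | then dx,dy,dz cm [ 0.08 -0.39 28.32] (x8 [ 0.011 -0.048  3.54 ]) | q6 -0.43->-0.29 t=58.6 F=[ 0.5 -0.  -0.3] op=1.00
```

Call:
{"fn": "step_arm", "kwargs": {
  "motion": [
    [0,-0.05,4,0.017],
    [0,-0.05,4,0.017],
    [0,-0.05,4,0.017],
    [0,-0.05,4,0.017],
    [0,-0.05,4,0.017],
    [0,-0.05,4,0.017],
    [0,-0.05,3,0.017],
    [0,-0.05,1.2,0.017]
  ]
}}

```text
time: 59.3
ee_pos: [0.4298, -0.0991, 0.0767]
orientation: [0.744, 0.668, -0.002, -0.003]
contact_force: [-1.0, 0.8, -0.3]
opening: 1.003
grip_force: 0.0
```

Call:
{"fn": "step_arm", "kwargs": {
  "motion": [
    [0,0,0,0],
    [0,0,0,0],
    [0,0,0,0],
    [0,0,0,0],
    [0,0,0,0],
    [0,0,0,0],
    [0,0,0,0],
    [0,0,0,0]
  ],
  "grip": 0
}}

```text
time: 59.97
ee_pos: [0.4343, -0.101, 0.083]
orientation: [0.744, 0.668, 0.001, 0.002]
contact_force: [1.2, 0.8, 8.0]
opening: 0.533
grip_force: 33.0
```

Call:
{"fn": "step_arm", "kwargs": {
  "motion": [
    [0,0,-0.5,0],
    [0,0,-1.5,0],
    [0,0,-3,0],
    [0,0,-4,0],
    [0,0,-4,0],
    [0,0,-4,0],
    [0,0,-4,0],
    [0,0,-4,0]
  ]
}}

```text
time: 60.63
ee_pos: [0.4321, -0.1001, 0.3336]
orientation: [0.744, 0.668, 0.0, 0.0]
contact_force: [2.2, -0.3, -1.2]
opening: 0.534
grip_force: 32.0
```

Call:
{"fn": "step_arm", "kwargs": {
  "motion": [
    [0,0,0,-0.12],
    [0,0,0,-0.12],
    [0,0,0,-0.12],
    [0,0,0,-0.12],
    [0,0,0,-0.12],
    [0,0,0,-0.12],
    [0,0,0,-0.12],
    [0,0,0,-0.12]
  ]
}}

```text
time: 61.3
ee_pos: [0.4324, -0.1003, 0.3314]
orientation: [0.349, 0.937, -0.0, -0.0]
contact_force: [0.4, -0.6, -0.5]
opening: 0.532
grip_force: 32.0
```

Run:
```python
from h import *
plan(.607,0,.232,-.2158+np.pi/2)
```

```text
q6 end -1.35
turn -0.496 rad (x8 -0.0621) | then dx,dy,dz cm [-14.91  13.53   9.94] (x8 [-1.863  1.692  1.242]) | q6 -1.26->-1.76 t=61.3 F=[ 0.4 -0.6 -0.5] op=0.53
```

Call:
{"fn": "step_arm", "kwargs": {
  "motion": [
    [0,0,0,-0.1],
    [0,0,0,-0.1],
    [0,0,0,-0.1],
    [0,0,0,-0.1],
    [0,0,0,-0.097],
    [-2.5,2.3,0,0],
    [-3,2.7,0,0],
    [-3,2.7,0,0]
  ]
}}

```text
time: 61.97
ee_pos: [0.5333, -0.0435, 0.3319]
orientation: [0.111, 0.994, -0.0, 0.0]
contact_force: [0.3, -0.4, -1.3]
opening: 0.538
grip_force: 32.0
```

Call:
{"fn": "step_arm", "kwargs": {
  "motion": [
    [-3,2.7,0,0],
    [-2.5,2.3,0,0],
    [-1.05,0.83,0,0],
    [0,0,2,0],
    [0,0,3,0],
    [0,0,2,0],
    [0,0,1,0],
    [0,0,0,0]
  ]
}}

```text
time: 62.63
ee_pos: [0.6075, -0.0012, 0.2481]
orientation: [0.11, 0.994, 0.0, -0.003]
contact_force: [-0.1, 0.4, -1.1]
opening: 0.537
grip_force: 32.0
```

Run:
```python
from h import *
plan(.608,-.0005,.230,-.2158+np.pi/2)
```

```text
q6 end -1.36
turn -0.005 rad (x8 -0.0007) | then dx,dy,dz cm [-0.04  0.08  1.8 ] (x8 [-0.005  0.01   0.226]) | q6 -1.48->-1.49 t=62.6 F=[-0.1  0.4 -1.1] op=0.54
```

Call:
{"fn": "step_arm", "kwargs": {
  "motion": [
    [0,0.04,0.4,0],
    [0,0.04,0.4,0],
    [0,0,0.3,0],
    [0,0,0.1,0],
    [0,0,0.1,0],
    [0,0,0,0],
    [0,0,0,0],
    [0,0,0,0]
  ]
}}

```text
time: 63.3
ee_pos: [0.6097, -0.0007, 0.2387]
orientation: [0.11, 0.994, -0.0, 0.0]
contact_force: [0.2, 1.5, -0.9]
opening: 0.536
grip_force: 32.0
```

Call:
{"fn": "step_arm", "kwargs": {
  "motion": [
    [0,0,0.1,0],
    [0,0,0.1,0],
    [0,0,0,0],
    [0,0,0,0],
    [0,0,0,0],
    [0,0,0,0],
    [0,0,0,0],
    [0,0,0,0]
  ]
}}

```text
time: 63.97
ee_pos: [0.6096, -0.0007, 0.2364]
orientation: [0.11, 0.994, -0.0, 0.0]
contact_force: [-0.1, 0.4, -1.7]
opening: 0.53
grip_force: 32.0
```

Call:
{"fn": "step_arm", "kwargs": {
  "motion": [
    [0.1,0,0.1,0],
    [0,0,0.1,0],
    [0,0,0.1,0],
    [0,0,0,0],
    [0,0,0,0],
    [0,0,0,0],
    [0,0,0,0],
    [0,0,0,0]
  ]
}}

```text
time: 64.63
ee_pos: [0.6086, -0.0005, 0.2334]
orientation: [0.11, 0.994, 0.0, 0.0]
contact_force: [0.2, 0.0, -1.8]
opening: 0.533
grip_force: 32.0
```

Call:
{"fn": "step_arm", "kwargs": {
  "motion": [
    [0,0,0.1,0],
    [0,0,0.1,0],
    [0,0,0,0],
    [0,0,0,0],
    [0,0,0,0],
    [0,0,0,0],
    [0,0,0,0],
    [0,0,0,0]
  ]
}}

```text
time: 65.3
ee_pos: [0.6086, -0.0005, 0.2314]
orientation: [0.11, 0.994, -0.0, 0.0]
contact_force: [-0.5, 0.3, -1.0]
opening: 0.533
grip_force: 32.0
```

Call:
{"fn": "step_arm", "kwargs": {
  "motion": [
    [0,0,0.1,0],
    [0,0,0,0],
    [0,0,0,0],
    [0,0,0,0],
    [0,0,0,0],
    [0,0,0,0],
    [0,0,0,0],
    [0,0,0,0]
  ]
}}

```text
time: 65.97
ee_pos: [0.6086, -0.0005, 0.2303]
orientation: [0.11, 0.994, 0.0, -0.0]
contact_force: [-0.1, -0.3, -2.5]
opening: 0.535
grip_force: 32.0
```

Call:
{"fn": "step_arm", "kwargs": {
  "motion": [
    [0,0,0,0],
    [0,0,0,0],
    [0,0,0,0],
    [0,0,0,0],
    [0,0,-1,0],
    [0,0,-2,0],
    [0,0,-3,0],
    [0,0,-3,0]
  ],
  "grip": 100
}}

```text
time: 66.63
ee_pos: [0.608, -0.0004, 0.3211]
orientation: [0.11, 0.994, 0.0, -0.001]
contact_force: [1.0, 0.2, 0.5]
opening: 0.999
grip_force: 0.0
```

Call:
{"fn": "step_arm", "kwargs": {
  "motion": [
    [0,0,-2,0],
    [0,0,-2,0],
    [0,0,-1,0],
    [0,0,0,0],
    [0,0,0,0],
    [0,0,0,0],
    [0,0,0,0],
    [0,0,0,0]
  ]
}}

```text
time: 67.3
ee_pos: [0.6081, -0.0004, 0.3685]
orientation: [0.11, 0.994, 0.0, -0.001]
contact_force: [0.1, -0.8, -0.4]
opening: 0.998
grip_force: 0.0
```

Run:
```python
from h import *
plan(.437,.256,.36,1.336-np.pi/2)
```

```text
q6 end 0.76
turn 1.584 rad (x8 0.1980) | then dx,dy,dz cm [ 20.96 -22.61   0.91] (x8 [ 2.62  -2.826  0.114]) | q6 -1.48->0.10 t=67.3 F=[ 0.1 -0.8 -0.4] op=1.00
```

Call:
{"fn": "step_arm", "kwargs": {
  "motion": [
    [0,0,0,0.122],
    [0,0,0,0.122],
    [0,0,0,0.122],
    [0,0,0,0.122],
    [0,0,0,0.122],
    [0,0,0,0.122],
    [0,0,0,0.122],
    [0,0,0,0.122]
  ]
}}

```text
time: 67.97
ee_pos: [0.6083, -0.0004, 0.3692]
orientation: [0.566, 0.824, -0.0, -0.001]
contact_force: [-0.4, -0.2, -0.7]
opening: 1.001
grip_force: 0.0
```

Call:
{"fn": "step_arm", "kwargs": {
  "motion": [
    [0,0,0,0.122],
    [0,0,0,0.122],
    [0,0,0,0.122],
    [0,0,0,0.122],
    [0,0,0,0.12],
    [2.6,-2.8,0,0],
    [2.6,-2.8,0,0],
    [2.6,-2.8,0,0]
  ]
}}

```text
time: 68.63
ee_pos: [0.544, 0.0953, 0.369]
orientation: [0.786, 0.619, -0.001, -0.001]
contact_force: [0.5, 1.2, -0.7]
opening: 1.0
grip_force: 0.0
```

Call:
{"fn": "step_arm", "kwargs": {
  "motion": [
    [2.6,-2.8,0,0],
    [2.6,-2.8,0,0],
    [2.6,-2.8,0,0],
    [2.6,-2.8,0,0],
    [2.6,-2.8,0,0],
    [0,0,0,0],
    [0,0,0,0],
    [0,0,0,0]
  ]
}}

```text
time: 69.3
ee_pos: [0.439, 0.2537, 0.3698]
orientation: [0.785, 0.62, -0.0, 0.0]
contact_force: [-0.2, -1.5, -0.4]
opening: 0.999
grip_force: 0.0
```

Run:
```python
from h import *
p=wfit((.437,.256,1.336),SM,80)
plan(p[0],p[1],.080,p[2]-np.pi/2)
```

```text
fit [0.4365 0.2529 1.4166 0.0572] area 2619 uv [321. 161.]
q6 end 0.68
turn -0.081 rad (x8 -0.0101) | then dx,dy,dz cm [-0.05 -0.28 28.99] (x8 [-0.006 -0.034  3.624]) | q6 0.60->0.52 t=69.3 F=[ 0.1  0.4 -0.4] op=1.00
```

Call:
{"fn": "step_arm", "kwargs": {
  "motion": [
    [0,-0.04,4.1,-0.01],
    [0,-0.04,4.1,-0.01],
    [0,-0.04,4.1,-0.01],
    [0,-0.04,4.1,-0.01],
    [0,-0.04,4.1,-0.01],
    [0,-0.04,4.1,-0.01],
    [0,-0.04,3,-0.01],
    [0,0,1.2,-0.01]
  ]
}}

```text
time: 70.02
ee_pos: [0.4339, 0.2517, 0.0772]
orientation: [0.76, 0.65, -0.004, -0.001]
contact_force: [-1.3, -1.1, -0.0]
opening: 1.0
grip_force: 0.0
```

Call:
{"fn": "step_arm", "kwargs": {
  "motion": [
    [0,0,0,0],
    [0,0,0,0],
    [0,0,0,0],
    [0,0,0,0],
    [0,0,0,0],
    [0,0,0,0],
    [0,0,0,0],
    [0,0,0,0]
  ],
  "grip": 0
}}

```text
time: 70.68
ee_pos: [0.4384, 0.2551, 0.085]
orientation: [0.76, 0.65, 0.002, 0.001]
contact_force: [1.0, -1.5, 6.6]
opening: 0.533
grip_force: 32.9
```

Call:
{"fn": "step_arm", "kwargs": {
  "motion": [
    [0,0,-0.5,0],
    [0,0,-1.5,0],
    [0,0,-3,0],
    [0,0,-4,0],
    [0,0,-4,0],
    [0,0,-4,0],
    [0,0,-4,0],
    [0,0,-4,0]
  ]
}}

```text
time: 71.35
ee_pos: [0.4355, 0.2543, 0.3351]
orientation: [0.759, 0.651, 0.0, 0.0]
contact_force: [1.5, -0.3, -1.4]
opening: 0.537
grip_force: 31.8
```

Call:
{"fn": "step_arm", "kwargs": {
  "motion": [
    [0,0,-2,-0.12],
    [0,0,-1,-0.12],
    [0,0,-1,-0.12],
    [0,0,0,-0.12],
    [0,0,0,-0.12],
    [0,0,0,-0.12],
    [0,0,0,-0.12],
    [0,0,0,-0.12]
  ]
}}

```text
time: 72.02
ee_pos: [0.4358, 0.2544, 0.3729]
orientation: [0.37, 0.929, 0.0, 0.0]
contact_force: [-0.3, 1.2, -1.6]
opening: 0.536
grip_force: 32.0
```

Run:
```python
from h import *
plan(.607,0,.30,-.2158+np.pi/2)
```

```text
q6 end -1.36
turn -0.543 rad (x8 -0.0679) | then dx,dy,dz cm [-22.17 -21.19   7.29] (x8 [-2.771 -2.649  0.912]) | q6 -0.44->-0.98 t=72.0 F=[-0.3  1.2 -1.6] op=0.54
```

Call:
{"fn": "step_arm", "kwargs": {
  "motion": [
    [0,0,0,-0.109],
    [0,0,0,-0.109],
    [0,0,0,-0.109],
    [0,0,0,-0.109],
    [0,0,0,-0.109],
    [-2.7,-2.6,0,0],
    [-2.8,-2.7,0,0],
    [-2.8,-2.7,0,0]
  ]
}}

```text
time: 72.68
ee_pos: [0.4997, 0.1578, 0.3731]
orientation: [0.108, 0.994, 0.0, 0.0]
contact_force: [0.8, 0.4, -1.4]
opening: 0.537
grip_force: 31.9
```

Call:
{"fn": "step_arm", "kwargs": {
  "motion": [
    [-2.8,-2.7,0,0],
    [-2.8,-2.7,0,0],
    [-2.8,-2.7,0,0],
    [-2.8,-2.7,0,0],
    [-2.5,-2.3,0,0],
    [0,0,0,0],
    [0,0,0,0],
    [0,0,0,0]
  ]
}}

```text
time: 73.35
ee_pos: [0.6044, 0.0008, 0.3724]
orientation: [0.11, 0.994, 0.0, -0.0]
contact_force: [-0.7, 1.4, -0.9]
opening: 0.536
grip_force: 31.8
```

Run:
```python
from h import *
plan(.6055,0,.276,-.2158+np.pi/2)
```

```text
q6 end -1.36
turn -0.005 rad (x8 -0.0006) | then dx,dy,dz cm [-0.13 -0.06  9.64] (x8 [-0.016 -0.008  1.205]) | q6 -1.48->-1.48 t=73.3 F=[-0.7  1.4 -0.9] op=0.54
```

Call:
{"fn": "step_arm", "kwargs": {
  "motion": [
    [0,-0.06,1.5,0],
    [0,0,2,0],
    [0,0,2,0],
    [0,0,1.5,0],
    [0,0,1,0],
    [0,0,0.5,0],
    [0,0,0.3,0],
    [0,0,0,0]
  ]
}}

```text
time: 74.02
ee_pos: [0.6047, 0.0005, 0.2846]
orientation: [0.109, 0.994, 0.0, 0.0]
contact_force: [-0.3, 0.4, -1.6]
opening: 0.533
grip_force: 31.8
```

Call:
{"fn": "step_arm", "kwargs": {
  "motion": [
    [0,0,0.1,0],
    [0,0,0.1,0],
    [0,0,0,0],
    [0,0,0,0],
    [0,0,0,0],
    [0,0,0,0],
    [0,0,0,0],
    [0,0,0,0]
  ]
}}

```text
time: 74.68
ee_pos: [0.6048, -0.0002, 0.2824]
orientation: [0.11, 0.994, 0.0, 0.0]
contact_force: [0.2, 0.3, -0.3]
opening: 0.534
grip_force: 31.8
```

Call:
{"fn": "step_arm", "kwargs": {
  "motion": [
    [-0.1,0,0.1,0],
    [0,0,0.1,0],
    [0,0,0.1,0],
    [0,0,0,0],
    [0,0,0,0],
    [0,0,0,0],
    [0,0,0,0],
    [0,0,0,0]
  ]
}}

```text
time: 75.35
ee_pos: [0.6058, -0.0003, 0.2794]
orientation: [0.11, 0.994, -0.0, 0.0]
contact_force: [-0.5, 0.2, -1.7]
opening: 0.537
grip_force: 31.8
```

Call:
{"fn": "step_arm", "kwargs": {
  "motion": [
    [0,0,0.1,0],
    [0,0,0.1,0],
    [0,0,0,0],
    [0,0,0,0],
    [0,0,0,0],
    [0,0,0,0],
    [0,0,0,0],
    [0,0,0,0]
  ]
}}

```text
time: 76.02
ee_pos: [0.6057, -0.0003, 0.2773]
orientation: [0.11, 0.994, -0.0, -0.0]
contact_force: [0.5, -0.7, -1.1]
opening: 0.536
grip_force: 31.9
```

Call:
{"fn": "step_arm", "kwargs": {
  "motion": [
    [0,0,0.1,0],
    [0,0,0.1,0],
    [0,0,0,0],
    [0,0,0,0],
    [0,0,0,0],
    [0,0,0,0],
    [0,0,0,0],
    [0,0,0,0]
  ]
}}

```text
time: 76.68
ee_pos: [0.6059, -0.0003, 0.277]
orientation: [0.11, 0.994, 0.0, 0.001]
contact_force: [-2.9, 0.4, 6.2]
opening: 0.534
grip_force: 32.7
```

Contact. I'll release, rise, and back off so the cameras see the column.

Call:
{"fn": "step_arm", "kwargs": {
  "motion": [
    [0,0,0,0],
    [0,0,0,0],
    [0,0,0,0],
    [0,0,0,0],
    [0,0,-1,0],
    [0,0,-2,0],
    [0,0,-2,0],
    [0,0,-2,0]
  ],
  "grip": 100
}}

```text
time: 77.35
ee_pos: [0.6056, -0.0003, 0.3466]
orientation: [0.11, 0.994, -0.0, -0.0]
contact_force: [0.2, -0.0, 0.8]
opening: 1.0
grip_force: 0.0
```

Call:
{"fn": "step_arm", "kwargs": {
  "motion": [
    [0,0,-2,0],
    [0,0,-2,0],
    [0,0,-1,0],
    [0,-3,0,0],
    [0,-3,0,0],
    [0,-4,0,0],
    [0,-4,0,0],
    [0,-4,0,0]
  ]
}}

```text
time: 78.02
ee_pos: [0.5658, -0.1772, 0.3954]
orientation: [0.109, 0.994, 0.0, -0.0]
contact_force: [1.0, -0.8, 0.1]
opening: 0.997
grip_force: 0.0
```

Call:
{"fn": "step_arm", "kwargs": {
  "motion": [
    [2,-3,0,0],
    [2,-3,0,0],
    [2,-3,0,0],
    [2,-3,0,0],
    [2,-3,0,0],
    [0,0,0,0],
    [0,0,0,0],
    [0,0,0,0]
  ]
}}

```text
time: 78.68
ee_pos: [0.4362, -0.3005, 0.3954]
orientation: [0.11, 0.994, 0.0, 0.0]
contact_force: [-0.1, -0.3, 0.2]
opening: 1.0
grip_force: 0.0
```

Run:
```python
from h import *
bx=[(.13,.062,.012,.056),(.13,.062,.056,.1),(.108,.046,.1,.146),(.108,.046,.146,.192),(.108,.046,.192,.238)]
G=[]
for n,roi in(("scene",(slice(100,320),slice(200,560))),("top",(slice(70,230),slice(110,400)))):
    im,C=look(n,n+"end");o=cv2.resize(im[roi][:,:,::-1],None,fx=2,fy=2,interpolation=cv2.INTER_CUBIC)
    for b in bx:
        q=(proj(C,boxpts(.606,0,-.2158,*b)[4:])-[roi[1].start,roi[0].start])*2
        cv2.polylines(o,[q.astype(np.int32).reshape(-1,1,2)],True,(0,255,0),1)
    G.append(cv2.resize(o,(520,round(o.shape[0]*520/o.shape[1]))))
cv2.imwrite("pics/final.png",np.vstack(G));print(np.vstack(G).shape)
```

```text
(605, 520, 3)
```

View pics/final.png

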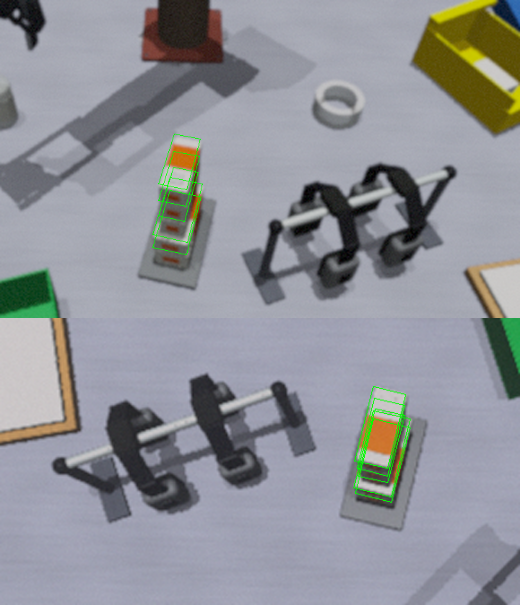

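The final pictures show the column inside its predicted outlines, at (180,190) in the scene view and (382,445) in the top view, with both pairs hanging on the bar. One numeric check of the column before handing in.

Run:
```python
from h import *
D=[]
for n,uv in(("scene",(323,255)),("top",(323,153))):
    im=cv2.imread(f"pics/{n}end.png")[:,:,::-1].copy();C=cam(n);lab=cv2.cvtColor(im,cv2.COLOR_RGB2LAB).astype(int)
    P=np.vstack([boxpts(.606,0,-.2158,.15,.08,.012,.24)]);w=np.zeros(im.shape[:2],np.uint8)
    cv2.fillConvexPoly(w,cv2.convexHull(proj(C,P).astype(np.int32).reshape(-1,1,2)),1)
    m=((lab[...,2]>=127)&(lab[...,0]>45)).astype(np.uint8)*w
    D.append((cv2.morphologyEx(m,cv2.MORPH_CLOSE,np.ones((3,3))),C))
bb=(.13,.062,.012,.1);ss=(.108,.046,.1,.238)
def cost(p):
    t=0
    for m,C in D:
        K=cv2.resize(m,None,fx=4,fy=4,interpolation=0);S=np.zeros_like(K)
        for b,q in((bb,p[:3]),(ss,p[3:])):
            cv2.fillConvexPoly(S,cv2.convexHull(((proj(C,boxpts(q[0]/100,q[1]/100,q[2]/10,*b))+.5)*64).astype(np.int32).reshape(-1,1,2)),1,cv2.LINE_8,4)
        t+=1-(S&K).sum()/(S|K).sum()
    return t
p0=np.array([60.6,0,-2.16]*2)
r=minimize(cost,p0,method="Nelder-Mead",options=dict(initial_simplex=np.vstack([p0,p0+np.eye(6)*.7]),maxfev=900))
print(r.x.round(2),r.fun,cost(p0))
```

```text
[60.92  0.   -2.38 60.69  0.07 -2.01] 0.16601632846756076 0.18814684591166475
```

Bigs and smalls lie within about 3 mm and 0.03 rad of the mat's centre and length, so I'll hand in.

```bash
python3 -c "
from bench import arm
print(arm.sign_off())"
```

```text
the job is handed in; nothing more can be done
None
```

I handed the job in at about 79 s: both ear defenders hang on the rail, and all five cartons stand in one column on the mat, within about 3 mm by my last camera fit. The sign-off returned no verdict.

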